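# Open key fobs for fresh cells and fold the antenna arm away

## Robot

A 6-joint arm with a two-finger parallel gripper is mounted at the origin on the work surface. World frame = base frame: x ahead of the robot, y to its left, z up, the work surface at z = 0. Lengths are in m, angles in rad, forces in N, time in s.
With the tool pointing down it reaches from about 0.375 to 0.925 m from the base axis. Payload 5.7 kg.
Tool frame: the origin (TCP) lies midway between the tips of the shut fingers; the grasp point (between the pads) lies 19 mm behind it; z points along the fingers, y is the line along which they close (so a half turn about z gives the same grasp; the last joint's range is limited). The gripper opens to 88 mm and grips with 3 to 60 N. Pads are 20 mm wide; open, the fingers measure 115 mm over their backs; the gripper's body (75 mm by 178 mm) begins 61 mm behind the grasp point.
Start: joints at [1.137, 0.359, 1.51, -0, 1.272, -0.115], TCP at [0.188, 0.57, 0.223] pointing down, gripper open.
Joint ranges: [-2.97, 2.97], [-1.01, 2.36], [0.21, 2.38], [-0.96, 4.11], [0.2, 2.71], [-2.98, 2.98]. Speed limits (rad/s): [2.39, 2.39, 3.14, 3.14, 3.14, 3.14].

## Interface

Orientations are given as a rotation vector (axis times angle).
In Python, from cell import robot gives the robot as it stands.
- The arm moves only by the shell command python3 -m crank 'ROWS' [OPENING] [FORCE]. ROWS is JSON, a list of rows, each a list of 2 entries, a list of its own where there are three numbers: the shift along the tool's x, y, z in units of 40 mm (1.0 is 40 mm), then the turn, a rotation vector about the tool's x, y, z in units of 0.1 rad (1.0 is 0.1 rad). A call has 1 to 12 rows; each row shifts and turns the commanded pose from where the row before left it, along the tool's axes as they then stand; what a row does not reach is not made up. A row lasts 1/12 s, in which the tool goes at most 41.7 mm and 7.16 degrees, less where a joint would pass 70% of its speed; a pose out of reach is approached as far as the arm can. A call with a number of a shift or a turn outside -1 to 1 is refused whole. A call with a gripper value outside its range is refused whole. OPENING is the opening, from 0 (shut) to 1 (fully open), set as the call begins (- or left out, the last holds). The fingers move at their own pace and stop on an object; FORCE is the grip in N (left out, the last holds). Time passes only in rows, so rows that do not move let the fingers close. It gives the time, the measured TCP pose, the force, the opening and the grip force at its end, in the units of the state.
- robot.state(): the state, without advancing time (a new reading comes with each control period).
- robot.read_camera(name): name is "scene" or "top"; returns (picture, depth): 420x560x3 uint8, red, green, blue; 420x560 float32, m along the optical axis (not along the pixel's ray), 0 where there is no reading.
- robot.get_calibration(name): a dict with "vfov" (degrees; the focal length in pixels is half the picture's height over the tangent of half this angle, whatever the lens; pixels are square), "cx", "cy" (the principal point, pixels), "cam_to_world" (4x4, takes a point from camera to world coordinates). Camera axes: x right, y down, z forward; pixel columns grow to the right and rows downward; lengths in m; the calibration is good to about 2 mm. A picture is of the moment at which its call begins. get_calibration takes no time and is no camera call.
- robot.job_done(): hands the job in; it is judged then, once.
The state is a dict: "clock": time; "qpos": joint angles; "qvel": joint speeds; "joint_efforts": joint torques, N m; "ee_pos": TCP position; "orientation": TCP orientation; "force": force on the tool from outside, world axes, zero at the start; "wrist_torque": the same for the moment, N m; "gripper_width": finger opening in m; "gripper_force": force on a finger pad.
Only numpy, scipy, OpenCV 4.12 (cv2) and the standard library are available. Lean on these libraries where they do the work, as an engineer would, in place of code of your own. Each camera call takes 0.05 s, during which the arm holds its last target. There are 200 camera calls.

## Task

Programming is finished, so clear up and open the fobs for fresh cells. Fold the pod's antenna arm away in the right sequence: while the inner segment is still swung out, fold the outer segment fully back onto it, then swing the folded arm fully home along the pod. Lift the loose cover off every key fob on the counter that still has one and lay it flat (either face up) in its own pocket of the cover tray; leave the fob shells lying flat on the counter and do not shift the display fob, coin cell box, key ring or opener wedge.

Things in the scene. Friction and masses are not known exactly. Their poses are not given: they have to be found in the camera images.
- fob1: a key fob bottom shell lying on the counter (all four are always there; those without a cover are already open and just stay): grey block 68 (x) x 44 (y) x 12 mm with a steel key loop sticking out 10 mm at +x and a black raised tongue 48 x 22 x 6.5 mm centred on top, around which the cover's skirt sits with 3 mm play; 90 g; origin at the centre of its underside, z up
- cover1: the loose aluminium back cover resting on fob1 at the start (absent, None, if that fob is already open): a shallow upturned cap 60 (x) x 34 (y) x 14 mm, walls 3 mm, a 6 mm top plate and an 8 mm deep hollow below; 30 g; ORIGIN AT ITS CENTRE (7 mm above its rim; 19 mm above the counter when it sits on the fob), z up, symmetric for a half turn about z; grip it across its 34 mm width, near its top
- fob2: a key fob bottom shell lying on the counter (all four are always there; those without a cover are already open and just stay): grey block 68 (x) x 44 (y) x 12 mm with a steel key loop sticking out 10 mm at +x and a black raised tongue 48 x 22 x 6.5 mm centred on top, around which the cover's skirt sits with 3 mm play; 90 g; origin at the centre of its underside, z up
- cover2: the loose aluminium back cover resting on fob2 at the start (absent, None, if that fob is already open): a shallow upturned cap 60 (x) x 34 (y) x 14 mm, walls 3 mm, a 6 mm top plate and an 8 mm deep hollow below; 30 g; ORIGIN AT ITS CENTRE (7 mm above its rim; 19 mm above the counter when it sits on the fob), z up, symmetric for a half turn about z; grip it across its 34 mm width, near its top
- fob3: a key fob bottom shell lying on the counter (all four are always there; those without a cover are already open and just stay): grey block 68 (x) x 44 (y) x 12 mm with a steel key loop sticking out 10 mm at +x and a black raised tongue 48 x 22 x 6.5 mm centred on top, around which the cover's skirt sits with 3 mm play; 90 g; origin at the centre of its underside, z up
- cover3: the loose aluminium back cover resting on fob3 at the start (absent, None, if that fob is already open): a shallow upturned cap 60 (x) x 34 (y) x 14 mm, walls 3 mm, a 6 mm top plate and an 8 mm deep hollow below; 30 g; ORIGIN AT ITS CENTRE (7 mm above its rim; 19 mm above the counter when it sits on the fob), z up, symmetric for a half turn about z; grip it across its 34 mm width, near its top
- fob4: a key fob bottom shell lying on the counter (all four are always there; those without a cover are already open and just stay): grey block 68 (x) x 44 (y) x 12 mm with a steel key loop sticking out 10 mm at +x and a black raised tongue 48 x 22 x 6.5 mm centred on top, around which the cover's skirt sits with 3 mm play; 90 g; origin at the centre of its underside, z up
- cover4: the loose aluminium back cover resting on fob4 at the start (absent, None, if that fob is already open): a shallow upturned cap 60 (x) x 34 (y) x 14 mm, walls 3 mm, a 6 mm top plate and an 8 mm deep hollow below; 30 g; ORIGIN AT ITS CENTRE (7 mm above its rim; 19 mm above the counter when it sits on the fob), z up, symmetric for a half turn about z; grip it across its 34 mm width, near its top
- tray: grey fixed cover tray on the counter, 156 (x) x 134 (y) x 10 mm, with four shallow pockets, two by two; origin at the centre of its underside
- pocket1 (a point): centre of the floor of a tray pocket, at (-38, -40) mm in the tray frame, 4 mm above the counter; axes as the tray. The pocket is 72 (x) x 46 (y) mm and its walls rise 6 mm above the floor; 34 mm of solid web separates pockets in y and 4 mm in x
- pocket2 (a point): centre of the floor of a tray pocket, at (-38, +40) mm in the tray frame, 4 mm above the counter; axes as the tray. The pocket is 72 (x) x 46 (y) mm and its walls rise 6 mm above the floor; 34 mm of solid web separates pockets in y and 4 mm in x
- pocket3 (a point): centre of the floor of a tray pocket, at (+38, -40) mm in the tray frame, 4 mm above the counter; axes as the tray. The pocket is 72 (x) x 46 (y) mm and its walls rise 6 mm above the floor; 34 mm of solid web separates pockets in y and 4 mm in x
- pocket4 (a point): centre of the floor of a tray pocket, at (+38, +40) mm in the tray frame, 4 mm above the counter; axes as the tray. The pocket is 72 (x) x 46 (y) mm and its walls rise 6 mm above the floor; 34 mm of solid web separates pockets in y and 4 mm in x
- pod: dark blue fixed programming pod 120 (x) x 170 (y) x 42 mm with a screen; origin at the centre of its underside. A two-segment flat aluminium antenna arm hangs on an upright hinge (the shoulder) at (-85, +70) mm in the pod frame, in front of the pod near its left end
- inner (a joint): shoulder hinge, rad, vertical axis at (-85, +70) mm in the pod frame, 0 to 2.9, stiff (0.25 N m of friction, stays where left). 0 = home: the inner segment lies along the pod's front, pointing to the pod's -y; growing values swing it out clockwise seen from above (first towards the pod's -x, the robot). The elbow axis is 140 mm from the shoulder axis; segment top 36 mm above the counter
- outer (a joint): elbow hinge, rad, vertical axis, 0 to 2.9 (0.08 N m of friction, stays where left). 0 = folded: the outer segment lies on top of the inner one, pointing from the elbow back to the shoulder; growing values open it counter-clockwise seen from above (pi would be straight out). Its segment lies 38 to 46 mm above the counter
- elbow_knob (a point): centre of the top of the elbow's steel knob, an upright post 16 mm across on the inner segment, on the elbow axis; it stands from 46 mm (top of the outer segment) to 85 mm above the counter; gripping it from above moves the inner segment
- tip_knob (a point): centre of the top of the steel knob at the end of the outer segment, an upright post 16 mm across, 100 mm from the elbow axis, standing on a white coil disc 48 mm across, free from 46 to 85 mm above the counter; gripping it moves the outer segment
- display_fob: one-piece chrome display fob 70 x 36 x 14 mm on the aluminium turntable (130 mm across, 25 mm high); leave alone; origin at the centre of its underside
- cell_box: steel coin cell box 90 x 60 x 35 mm; leave alone; origin at the centre of its underside
- key_ring: bronze key ring 44 mm across, 6 mm high, lying flat; leave alone; origin at the centre of its underside
- wedge: white plastic fob opener wedge 115 x 18 x 8 mm; leave alone; origin under the middle of its 90 mm thick part, the thin end at +x
Things that resemble listed ones, but are neither listed nor needed, are in the scene too. Leave any purple look-alike of the fob3 alone.

How it is judged:
On the way, in this order (a step that is already met when the one before it is completed fails the run):
1. the outer segment is folded onto the inner one while the inner one is still swung out (value of joint outer below 0.15 rad and value of joint inner above 0.7 rad), for 0.2 s.
2. the folded arm is swung home along the pod (value of joint each of inner, outer below 0.15 rad), for 0.2 s.
At the end, for the whole second after the job is handed in: both arm joints are within 0.15 rad of folded; every cover present lies flat (within 0.12 rad, either face up) on the floor of a pocket of its own, within 15 mm of the pocket's centre along each of its axes, at rest; the fob shells lie flat and right way up on the counter (all of step 2 and ((x of cover1 in the frame of pocket1 between -0.015 and 0.015 m and y of cover1 in the frame of pocket1 between -0.015 and 0.015 m and z of cover1 in the frame of pocket1 below 0.0105 m) or (x of cover1 in the frame of pocket2 between -0.015 and 0.015 m and y of cover1 in the frame of pocket2 between -0.015 and 0.015 m and z of cover1 in the frame of pocket2 below 0.0105 m) or (x of cover1 in the frame of pocket3 between -0.015 and 0.015 m and y of cover1 in the frame of pocket3 between -0.015 and 0.015 m and z of cover1 in the frame of pocket3 below 0.0105 m) or (x of cover1 in the frame of pocket4 between -0.015 and 0.015 m and y of cover1 in the frame of pocket4 between -0.015 and 0.015 m and z of cover1 in the frame of pocket4 below 0.0105 m)) and angle between the z axis of each of cover1, cover2, cover3, cover4 and the z axis of tray, either way round below 0.12 rad and linear speed of each of cover1, cover2, cover3, cover4 below 0.02 m/s and ((x of cover2 in the frame of pocket1 between -0.015 and 0.015 m and y of cover2 in the frame of pocket1 between -0.015 and 0.015 m and z of cover2 in the frame of pocket1 below 0.0105 m) or (x of cover2 in the frame of pocket2 between -0.015 and 0.015 m and y of cover2 in the frame of pocket2 between -0.015 and 0.015 m and z of cover2 in the frame of pocket2 below 0.0105 m) or (x of cover2 in the frame of pocket3 between -0.015 and 0.015 m and y of cover2 in the frame of pocket3 between -0.015 and 0.015 m and z of cover2 in the frame of pocket3 below 0.0105 m) or (x of cover2 in the frame of pocket4 between -0.015 and 0.015 m and y of cover2 in the frame of pocket4 between -0.015 and 0.015 m and z of cover2 in the frame of pocket4 below 0.0105 m)) and ((x of cover3 in the frame of pocket1 between -0.015 and 0.015 m and y of cover3 in the frame of pocket1 between -0.015 and 0.015 m and z of cover3 in the frame of pocket1 below 0.0105 m) or (x of cover3 in the frame of pocket2 between -0.015 and 0.015 m and y of cover3 in the frame of pocket2 between -0.015 and 0.015 m and z of cover3 in the frame of pocket2 below 0.0105 m) or (x of cover3 in the frame of pocket3 between -0.015 and 0.015 m and y of cover3 in the frame of pocket3 between -0.015 and 0.015 m and z of cover3 in the frame of pocket3 below 0.0105 m) or (x of cover3 in the frame of pocket4 between -0.015 and 0.015 m and y of cover3 in the frame of pocket4 between -0.015 and 0.015 m and z of cover3 in the frame of pocket4 below 0.0105 m)) and ((x of cover4 in the frame of pocket1 between -0.015 and 0.015 m and y of cover4 in the frame of pocket1 between -0.015 and 0.015 m and z of cover4 in the frame of pocket1 below 0.0105 m) or (x of cover4 in the frame of pocket2 between -0.015 and 0.015 m and y of cover4 in the frame of pocket2 between -0.015 and 0.015 m and z of cover4 in the frame of pocket2 below 0.0105 m) or (x of cover4 in the frame of pocket3 between -0.015 and 0.015 m and y of cover4 in the frame of pocket3 between -0.015 and 0.015 m and z of cover4 in the frame of pocket3 below 0.0105 m) or (x of cover4 in the frame of pocket4 between -0.015 and 0.015 m and y of cover4 in the frame of pocket4 between -0.015 and 0.015 m and z of cover4 in the frame of pocket4 below 0.0105 m)) and height (world z) of each of fob1, fob2, fob3, fob4 below 0.006 m and angle between each of fob1, fob2, fob3, fob4's own z axis and vertical below 0.12 rad); the robot touches nothing.
It fails at once if the display fob is shifted by more than 5 cm (distance of display_fob from where it was at the start of the episode above 0.05 m).
It fails at once if the cell box is shifted by more than 5 cm (distance of cell_box from where it was at the start of the episode above 0.05 m).
It fails at once if the key ring is shifted by more than 5 cm (distance of key_ring from where it was at the start of the episode above 0.05 m).
It fails at once if the wedge is shifted by more than 5 cm (distance of wedge from where it was at the start of the episode above 0.05 m).
Of cover1, cover2, cover3, cover4 only 2 to 4 are there at a start; the rules pass over those that are not, and their reading is None.
At some moment in a run one of fob1, fob2, fob3, fob4 may be knocked a few centimetres aside while the robot is not near it.
Once in a run the grip may slacken for a moment while it holds something.
It also fails if it takes over 210 s, if anything falls off the work surface, if the arm or the gripper's body presses on something with over 40 N, if the wrist force passes 120 N, or if a joint passes its speed limit or range.

## Working session

There is one attempt and no reset: what is moved stays moved. The work goes in short steps, Python scripts to look and compute and a shell command to move; the robot and the scene stay as the last step left them, time stands still between calls to the robot, and variables do not carry over. Pictures are saved under pics/ and viewed, at most 14 in all, crops included, and the job is handed in when it is done.

```bash
mkdir -p pics; ls; cat > h.py <<'E'
import numpy as np,cv2
from cell import robot
def cam(n,f=None):
    p,d=robot.read_camera(n)
    if f: cv2.imwrite('pics/'+f,p[:,:,::-1])
    np.savez('/tmp/'+n+'.npz',p=p,d=d)
    return p,d
def cal(n):
    c=robot.get_calibration(n); f=210/np.tan(np.radians(c['vfov'])/2)
    return f,c['cx'],c['cy'],np.array(c['cam_to_world'])
def pt(n,u,v,d):
    f,cx,cy,T=cal(n); u,v,d=map(np.asarray,(u,v,d))
    P=np.stack([(u-cx)/f*d,(v-cy)/f*d,d+0*u,1+0*u*d],-1)
    return (P@T.T)[...,:3]
def ray(n,u,v,z):
    f,cx,cy,T=cal(n); r=T[:3,:3]@np.array([(u-cx)/f,(v-cy)/f,1]); o=T[:3,3]
    return o+r*(z-o[2])/r[2]
E
python3 - <<'E'
from h import *
for n in('scene','top'):
    cam(n,n+'0.png'); print(n,robot.get_calibration(n))
print(robot.state())
E
```

```text
pics
scene {'vfov': 43.27658651829916, 'cx': 273.8041083933502, 'cy': 206.32175150370054, 'cam_to_world': array([[-0.73588492,  0.48251537, -0.47502874,  1.17708056],
       [ 0.67682166,  0.50382902, -0.53672038,  0.69390586],
       [-0.01964257, -0.71647417, -0.69733703,  0.98387686],
       [ 0.        ,  0.        ,  0.        ,  1.        ]])}
top {'vfov': 56.967146230403706, 'cx': 278.8564903498768, 'cy': 205.48707552115152, 'cam_to_world': array([[ 0.00916852, -0.98575089,  0.16796165,  0.4074229 ],
       [-0.99966659, -0.00498103,  0.02533557, -0.02463382],
       [-0.02413794, -0.16813794, -0.98546791,  1.04006122],
       [ 0.        ,  0.        ,  0.        ,  1.        ]])}
{'clock': 0.1, 'qpos': array([ 1.13690278e+00,  3.59404423e-01,  1.51128050e+00, -3.10650443e-06,
        1.27248705e+00, -1.15082913e-01]), 'qvel': array([ 1.33570171e-04, -2.41938473e-03, -4.02942639e-03,  9.92282423e-04,
       -7.54876679e-04, -6.39493956e-05]), 'joint_efforts': array([ 1.33155438e-03, -5.16348016e+01, -2.71411031e+01,  6.77559944e-02,
        2.77025549e-02, -4.89617264e-05]), 'ee_pos': array([0.18781031, 0.56922466, 0.22192728]), 'orientation': array([-4.98599364e-01, -3.10134258e+00,  2.38885286e-03]), 'force': array([ 0.04811186, -0.15787249, -0.02095476]), 'wrist_torque': array([ 0.03873151, -0.01103907,  0.04038006]), 'gripper_force': 0.0, 'gripper_width': 0.08791347801084952}
```

View pics/scene0.png

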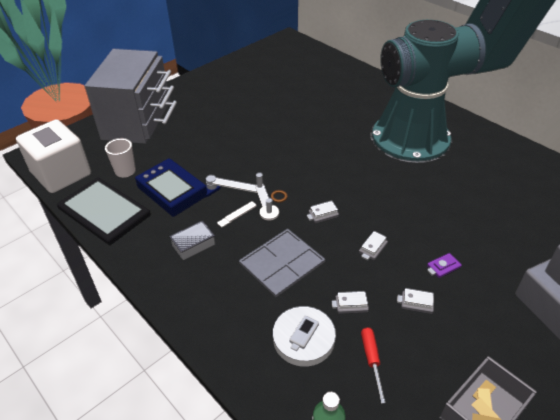

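View pics/top0.png

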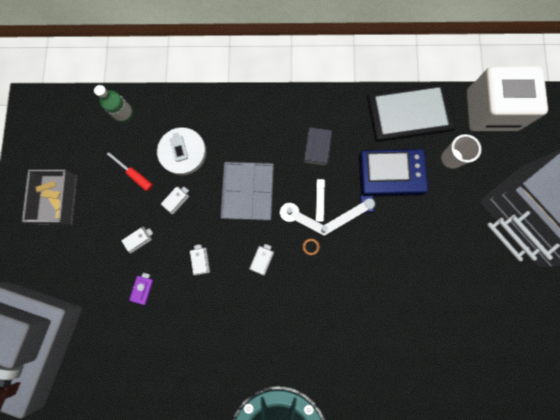

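The scene view shows the pod (170,183), arm, tray (282,260), four pale-topped fobs, the purple look-alike (444,264) and the turntable with the display fob (304,335).

In the top view:
- **Fob candidates:** (262,259), (200,260), (137,239), (175,199).
- **Not fobs to open:** purple look-alike (141,288), display fob (180,147).
- **Antenna arm:** shoulder (369,203), elbow (323,229), tip (289,211).
- **Things to leave alone:** key ring (311,247), wedge (320,200), cell box (318,146).

I choose the four grey/white fobs and will check them in a close crop.

```bash
python3 - <<'E'
from h import *
a=np.load('/tmp/top.npz');p,d=a['p'],a['d']
cv2.imwrite('pics/crop1.png',cv2.resize(p[180:310,110:285,::-1],None,fx=4.5,fy=4.5,interpolation=cv2.INTER_CUBIC))
P=pt('top',*np.meshgrid(np.arange(560),np.arange(420)),d)
hsv=cv2.cvtColor(p,cv2.COLOR_RGB2HSV)
for nm,m in (('bright',(hsv[...,1]<60)&(hsv[...,2]>150)),('pod',(hsv[...,1]>130)&(abs(hsv[...,0].astype(int)-118)<10)),('grey',(hsv[...,1]<90)&(hsv[...,2]>60)&(hsv[...,2]<150))):
    n,l,s,c=cv2.connectedComponentsWithStats(m.astype(np.uint8))
    for i in range(1,n):
        if 60<s[i,4]<6000 and 100<c[i][1]<320:
            q=P[l==i]; z=np.median(q[:,2]); r=cv2.minAreaRect(np.argwhere(l==i)[:,::-1].astype(np.float32))
            print(nm,c[i].round(),s[i,4],np.median(q,0).round(3),'zmin/max',np.percentile(q[:,2],[5,95]).round(3),np.round(r[1],1),round(r[2]))
for n,u,v,z in(('shoulder',369,203,.04),('elbow',323,229,.085),('tip',289,210,.085)): print(n,ray('top',u,v,z).round(3),P[v,u].round(3))
E
```

```text
bright [411. 110.] 2446 [ 0.848 -0.361  0.024] zmin/max [0.021 0.027] [37.6 66.9] 82
bright [181. 150.] 1641 [0.733 0.27  0.025] zmin/max [0.021 0.04 ] [44.5 47.4] 45
bright [465. 149.] 280 [ 0.73  -0.484  0.088] zmin/max [0.001 0.092] [29.  26.9] 45
bright [388. 166.] 970 [ 0.684 -0.285  0.044] zmin/max [0.041 0.047] [25. 39.] 90
bright [544. 177.] 404 [ 0.619 -0.59   0.191] zmin/max [0.189 0.194] [19.1 43.8] 45
bright [243. 194.] 1647 [0.607 0.101 0.006] zmin/max [0.002 0.013] [53. 45.] 90
bright [262. 177.] 275 [0.664 0.049 0.005] zmin/max [0.001 0.008] [16. 24.] 0
bright [ 55. 184.] 99 [0.642 0.622 0.005] zmin/max [0.002 0.015] [18.9 13.8] 6
bright [322. 213.] 1395 [ 0.555 -0.109  0.038] zmin/max [0.001 0.07 ] [85.  52.5] 22
bright [174. 199.] 367 [0.597 0.283 0.025] zmin/max [0.01  0.029] [14.8 28.3] 45
bright [ 47. 211.] 179 [0.563 0.637 0.005] zmin/max [0.002 0.058] [22. 18.] 90
bright [521. 238.] 765 [ 0.489 -0.573  0.105] zmin/max [0.046 0.162] [67.9 38.9] 47
bright [136. 239.] 361 [0.489 0.38  0.025] zmin/max [0.01  0.029] [14.  30.3] 55
bright [199. 260.] 414 [0.435 0.21  
[... 1121 characters left out ...]
7 0.654 0.054] zmin/max [-0.     0.061] [39.5 56.9] 6
grey [177. 200.] 130 [0.597 0.278 0.004] zmin/max [-0.002  0.013] [17.8 30.5] 43
grey [523. 233.] 1017 [ 0.501 -0.588  0.101] zmin/max [0.003 0.158] [90.8 42.1] 48
grey [324. 227.] 67 [ 0.527 -0.12   0.001] zmin/max [-0.002  0.006] [16.5 65.2] 86
grey [139. 240.] 155 [0.487 0.372 0.008] zmin/max [-0.001  0.014] [17.5 32.4] 56
grey [262. 259.] 107 [0.437 0.043 0.003] zmin/max [-0.003  0.014] [18.1 31.1] 23
grey [200. 260.] 109 [0.436 0.21  0.003] zmin/max [-0.002  0.012] [30.8 18.3] 81
shoulder [ 0.586 -0.234  0.04 ] [ 0.586 -0.234  0.04 ]
elbow [ 0.512 -0.11   0.085] [ 0.512 -0.11   0.082]
tip [ 0.559 -0.026  0.085] [ 0.559 -0.026  0.084]
```

View pics/crop1.png

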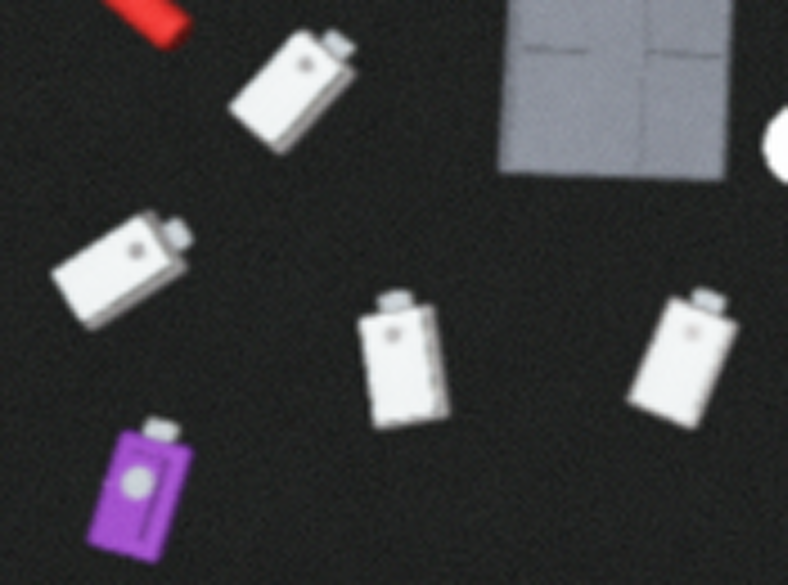

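All four fobs carry a white cover with a dark dot in the crop; the purple one has none of this and is left alone. The link lengths check out at 144 and 96 mm, against 140 and 100 given. I'll refine the pod yaw and tray pose and write a helper that works out moves.

```bash
cat >> h.py <<'E'
from scipy.spatial.transform import Rotation as Ro
def plan(x,y,z,yaw=None):
    "turn units first, then shift units in the turned tool frame; yaw = direction of tool y, deg (mod 180, nearest)"
    s=robot.state(); R=Ro.from_rotvec(s['orientation']).as_matrix(); p=s['ee_pos']
    cy=np.degrees(np.arctan2(R[1,1],R[0,1])); dy=0
    if yaw is not None: dy=(yaw-cy+90)%180-90
    a=np.radians(cy+dy); d=np.array([x,y,z])-p
    X=np.array([-np.sin(a),np.cos(a),0]);Y=np.array([np.cos(a),np.sin(a),0])
    print('t%.2f p'%s['clock'],p.round(4),'yaw %.1f tilt %.3f q6 %.2f'%(cy,np.arccos(-R[2,2]),s['qpos'][5]),'F',s['force'].round(1),'w %.4f gf %.1f'%(s['gripper_width'],s['gripper_force']))
    print('  TURN z %.2f | SHIFT x %.2f y %.2f z %.2f'%(-np.radians(dy)*10,d@X/.04,d@Y/.04,-d[2]/.04))
E
python3 - <<'E'
from h import *
a=np.load('/tmp/top.npz');p,d=a['p'],a['d']
P=pt('top',*np.meshgrid(np.arange(560),np.arange(420)),d)
hsv=cv2.cvtColor(p,cv2.COLOR_RGB2HSV)
v,u=np.mgrid[:420,:560]
def rect(m,z):
    m=cv2.morphologyEx(m.astype(np.uint8),cv2.MORPH_CLOSE,np.ones((5,5)))
    m=cv2.morphologyEx(m,cv2.MORPH_OPEN,np.ones((5,5)))
    w=np.array([ray('top',a,b,z)[:2] for b,a in np.argwhere(m>0)],np.float32)
    r=cv2.minAreaRect(w*1000);return np.round(r[0],1),np.round(r[1],1),round(r[2],1)
print('pod',rect((abs(P[...,2]-.043)<.008)&(u>357)&(u<430)&(v<200)&(v>145),.042))
print('tray',rect((hsv[...,2]>60)&(u>212)&(u<278)&(v>155)&(v<225),.010))
for n,(a,b) in dict(A=(262,259),B=(200,260),C=(137,239),D=(175,199)).items():
    print(n,rect((P[...,2]>.0205)&(abs(u-a)<22)&(abs(v-b)<22),.026))
# knob tops
for n,(a,b) in dict(elbow=(323,229),tip=(289,210)).items():
    m=(P[...,2]>.065)&(abs(u-a)<14)&(abs(v-b)<14); print(n,m.sum(),rect(m,.085),np.median(P[m],0))
plan(.559,-.026,.12,60.8)
E
```

```text
pod (array([ 664.3, -299.6]), array([132.9, 169.6]), 1.7)Traceback (most recent call last):
  File "<stdin>", line 12, in <module>
  File "<stdin>", line 9, in rect
  File "h.py", line 16, in ray
    f,cx,cy,T=cal(n); r=T[:3,:3]@np.array([(u-cx)/f,(v-cy)/f,1]); o=T[:3,3]
              ~~~^^^
  File "h.py", line 9, in cal
    c=robot.get_calibration(n); f=210/np.tan(np.radians(c['vfov'])/2)
ValueError: time passes only in moves, steps and waits
```

```bash
sed -i 's/^def cal/import functools\n@functools.cache\ndef cal/' h.py; cat >> h.py <<'E'
U,V=np.meshgrid(np.arange(560),np.arange(420))
def rect(m,z,k=5):
    m=cv2.morphologyEx(m.astype(np.uint8),cv2.MORPH_CLOSE,np.ones((k,k)))
    m=cv2.morphologyEx(m,cv2.MORPH_OPEN,np.ones((k,k)))
    w=np.array([ray('top',a,b,z)[:2] for b,a in np.argwhere(m>0)],np.float32)
    if len(w)<4: return None
    r=cv2.minAreaRect(w*1000);return np.round(r[0],1),np.round(r[1],1),round(r[2],1)
E
python3 - <<'E'
from h import *
a=np.load('/tmp/top.npz');p,d=a['p'],a['d']
P=pt('top',U,V,d); hsv=cv2.cvtColor(p,cv2.COLOR_RGB2HSV)
print('pod',rect((abs(P[...,2]-.043)<.008)&(U>357)&(U<430)&(V<198)&(V>145),.042))
print('tray',rect((hsv[...,2]>60)&(U>212)&(U<278)&(V>155)&(V<225),.010))
for n,(a,b) in dict(A=(262,259),B=(200,260),C=(137,239),D=(175,199)).items():
    print(n,rect((P[...,2]>.019)&(abs(U-a)<22)&(abs(V-b)<22),.026,3),rect((P[...,2]>.0075)&(abs(U-a)<22)&(abs(V-b)<22),.012,3))
for n,(a,b) in dict(elbow=(323,229),tip=(289,210)).items():
    m=(P[...,2]>.065)&(abs(U-a)<14)&(abs(V-b)<14); print(n,m.sum(),rect(m,.085,3),np.median(P[m],0))
plan(.559,-.026,.12,60.8)
E
```

```text
pod (array([ 670.7, -299.4]), array([119.9, 169.7]), 1.7)
tray (array([624.9,  89.6]), array([139.1, 160.8]), 88.4)
A (array([435.3,  45.1]), array([40.5, 59.8]), 67.6) (array([440.8,  45.3]), array([45.5, 77.4]), 67.7)
B (array([433. , 210.9]), array([60.2, 35.5]), 11.3) (array([437.8, 211.8]), array([77.2, 44.2]), 10.9)
C (array([488.3, 381.4]), array([36.3, 64. ]), 35.1) (array([490.1, 378.1]), array([46. , 80.2]), 35.1)
D (array([595.3, 285.3]), array([37.5, 59.7]), 51.2) (array([600. , 283.3]), array([45.1, 77.3]), 50.7)
elbow 38 (array([ 513.1, -112.3]), array([12.4, 15. ]), 0.4) [ 0.51201652 -0.11230104  0.08489615]
tip 42 (array([558.9, -24.3]), array([15.2, 12.5]), 0.3) [ 0.55838648 -0.02463382  0.08500879]
t0.10 p [0.1878 0.5692 0.2219] yaw 71.7 tilt 0.002 q6 -0.12 F [ 0.  -0.2 -0. ] w 0.0879 gf 0.0
  TURN z 1.91 | SHIFT x -15.36 y -8.46 z 2.55
```

```bash
python3 -m crank '[[[0,0,0],[0,0,0.83]],[[0,0,0],[0,0,0.83]],[[-0.4,-0.2,0],[0,0,0]],[[-0.768,-0.42,0],[0,0,0]],[[-0.768,-0.42,0],[0,0,0]],[[-0.768,-0.42,0],[0,0,0]],[[-0.768,-0.42,0.1],[0,0,0]],[[-0.768,-0.42,0.1],[0,0,0]],[[-0.768,-0.42,0.1],[0,0,0]],[[-0.768,-0.42,0.1],[0,0,0]],[[-0.768,-0.42,0.1],[0,0,0]],[[-0.768,-0.42,0.1],[0,0,0]]]' 0.5 15
python3 -c "
from h import *
plan(.5587,-.0245,.10,62.2)"
```

```text
clock: 1.1
ee_pos: [0.373, 0.2909, 0.1983]
orientation: [-0.754, -3.05, 0.001]
force: [0.9, -0.4, -0.4]
gripper_width: 0.0436
gripper_force: 0.0
t1.10 p [0.373  0.2909 0.1983] yaw 62.2 tilt 0.000 q6 -0.57 F [ 0.9 -0.4 -0.4] w 0.0436 gf 0.0
  TURN z 0.01 | SHIFT x -7.78 y -4.81 z 2.46
```

```bash
python3 -m crank '[[[-0.74,-0.46,0.1],[0,0,0]],[[-0.74,-0.46,0.1],[0,0,0]],[[-0.74,-0.46,0.1],[0,0,0]],[[-0.74,-0.46,0.1],[0,0,0]],[[-0.74,-0.46,0.1],[0,0,0]],[[-0.74,-0.46,0.1],[0,0,0]],[[-0.74,-0.46,0.1],[0,0,0]],[[-0.74,-0.46,0.1],[0,0,0]],[[-0.74,-0.46,0.1],[0,0,0]],[[-0.5,-0.3,0.1],[0,0,0]],[[0,0,0],[0,0,0]],[[0,0,0],[0,0,0]]]'
python3 -c "
from h import *
plan(.5587,-.0245,.10,62.2)"
```

```text
clock: 2.1
ee_pos: [0.5432, 0.0011, 0.158]
orientation: [-0.758, -3.047, 0.0]
force: [-0.2, 0.2, -0.1]
gripper_width: 0.0442
gripper_force: 0.0
t2.10 p [0.5432 0.0011 0.158 ] yaw 62.1 tilt 0.001 q6 -1.21 F [-0.2  0.2 -0.1] w 0.0442 gf 0.0
  TURN z -0.02 | SHIFT x -0.64 y -0.39 z 1.45
```

```bash
python3 -m crank '[[[-0.32,-0.2,0],[0,0,0]],[[-0.32,-0.19,0],[0,0,0]],[[0,0,0.5],[0,0,0]],[[0,0,0.7],[0,0,0]],[[0,0,0],[0,0,0]],[[0,0,0],[0,0,0]]]'
python3 -c "
from h import *
plan(.5587,-.0245,.056,62.2)"
```

```text
clock: 2.6
ee_pos: [0.5575, -0.0236, 0.1099]
orientation: [-0.752, -3.047, 0.001]
force: [-0.3, 1.3, -0.0]
gripper_width: 0.0435
gripper_force: 0.0
t2.60 p [ 0.5575 -0.0236  0.1099] yaw 62.3 tilt 0.003 q6 -1.25 F [-0.3  1.3 -0. ] w 0.0435 gf 0.0
  TURN z 0.01 | SHIFT x -0.04 y -0.01 z 1.35
```

```bash
python3 -m crank '[[[-0.02,0,0.5],[0,0,0]],[[-0.02,0,0.5],[0,0,0]],[[0,0,0.35],[0,0,0]],[[0,0,0],[0,0,0]]]'
python3 -m crank '[[[0,0,0],[0,0,0]],[[0,0,0],[0,0,0]],[[0,0,0],[0,0,0]],[[0,0,0],[0,0,0]],[[0,0,0],[0,0,0]],[[0,0,0],[0,0,0]]]' 0 15
python3 -c "
from h import *
plan(.5587,-.0245,.056,62.2)"
```

```text
clock: 2.93
ee_pos: [0.5593, -0.0243, 0.0559]
orientation: [-0.753, -3.048, 0.001]
force: [-0.9, -0.6, 1.4]
gripper_width: 0.0437
gripper_force: 0.0
clock: 3.43
ee_pos: [0.5608, -0.0245, 0.0575]
orientation: [0.754, 3.048, 0.0]
force: [-0.1, 1.6, 5.5]
gripper_width: 0.0155
gripper_force: 15.0
t3.43 p [ 0.5608 -0.0245  0.0575] yaw 62.2 tilt 0.002 q6 -1.25 F [-0.1  1.6  5.5] w 0.0155 gf 15.0
  TURN z 0.00 | SHIFT x 0.05 y -0.02 z 0.04
```

```bash
cat >> h.py <<'E'
def polar(cx,cy):
    s=robot.state(); d=s['ee_pos'][:2]-[cx,cy]; print('polar r %.4f ang %.1f'%(np.hypot(*d),np.degrees(np.arctan2(d[1],d[0]))))
E
python3 -m crank '[[[-0.2,-0.008,0],[0,0,0.8]],[[-0.2,-0.008,0],[0,0,0.8]],[[-0.2,-0.008,0],[0,0,0.8]],[[-0.2,-0.008,0],[0,0,0.8]],[[-0.2,-0.008,0],[0,0,0.8]],[[-0.2,-0.008,0],[0,0,0.8]],[[-0.2,-0.008,0],[0,0,0.8]],[[-0.2,-0.008,0],[0,0,0.8]],[[-0.2,-0.008,0],[0,0,0.8]]]'
python3 -c "
from h import *
plan(.5587,-.0245,.056,62.2);polar(.5125,-.1123)"
```

```text
clock: 4.18
ee_pos: [0.6077, -0.0776, 0.0575]
orientation: [1.784, 2.584, 0.001]
force: [-0.5, 0.2, 5.5]
gripper_width: 0.0159
gripper_force: 15.0
t4.18 p [ 0.6077 -0.0776  0.0575] yaw 20.8 tilt 0.001 q6 -0.60 F [-0.5  0.2  5.5] w 0.0159 gf 15.0
  TURN z -7.23 | SHIFT x 1.70 y 0.60 z 0.04
polar r 0.1013 ang 20.0
```

```bash
python3 -m crank '[[[-0.2,-0.008,0],[0,0,0.8]],[[-0.2,-0.008,0],[0,0,0.8]],[[-0.2,-0.008,0],[0,0,0.8]],[[-0.2,-0.008,0],[0,0,0.8]],[[-0.2,-0.008,0],[0,0,0.8]],[[-0.2,-0.008,0],[0,0,0.8]],[[-0.2,-0.008,0],[0,0,0.8]],[[-0.2,-0.008,0],[0,0,0.8]],[[-0.2,-0.008,0],[0,0,0.8]],[[-0.2,-0.008,0],[0,0,0.8]],[[-0.2,-0.008,0],[0,0,0.8]],[[-0.2,-0.008,0],[0,0,0.8]]]'
python3 -m crank '[[[-0.2,-0.008,0],[0,0,0.8]],[[-0.2,-0.008,0],[0,0,0.8]],[[-0.2,-0.008,0],[0,0,0.8]],[[0,0,0],[0,0,0]]]'
python3 -c "
from h import *
plan(.5625,-.1975,.056,-59.3);polar(.5125,-.1123)"
```

```text
clock: 5.18
ee_pos: [0.5968, -0.1695, 0.0576]
orientation: [2.777, 1.468, 0.001]
force: [-0.6, 1.6, 5.8]
gripper_width: 0.0154
gripper_force: 15.0
clock: 5.52
ee_pos: [0.5803, -0.1882, 0.0576]
orientation: [2.933, 1.124, 0.0]
force: [-0.8, 1.6, 5.9]
gripper_width: 0.0157
gripper_force: 15.0
t5.52 p [ 0.5803 -0.1882  0.0576] yaw -48.1 tilt 0.001 q6 0.41 F [-0.8  1.6  5.9] w 0.0157 gf 15.0
  TURN z 1.96 | SHIFT x -0.50 y -0.03 z 0.04
polar r 0.1017 ang -48.2
```

```bash
python3 -m crank '[[[-0.15,-0.004,0],[0,0,0.5]],[[-0.15,-0.004,0],[0,0,0.5]],[[-0.15,-0.004,0],[0,0,0.5]],[[-0.1,0,0],[0,0,0.4]],[[0,0,0],[0,0,0]],[[0,0,0],[0,0,0]],[[0,0,0],[0,0,0]]]'
python3 -c "
from h import *
plan(.5625,-.1975,.056,-59.3);polar(.5125,-.1123);cam('top','top1.png')
p=np.load('/tmp/top.npz')['p'];cv2.imwrite('pics/c2.png',cv2.resize(p[130:270,270:440,::-1],None,fx=4,fy=4))"
```

```text
clock: 6.1
ee_pos: [0.5638, -0.2, 0.0575]
orientation: [-3.025, -0.848, -0.002]
force: [0.1, 3.5, 5.9]
gripper_width: 0.0157
gripper_force: 15.0
t6.10 p [ 0.5638 -0.2     0.0575] yaw -58.7 tilt 0.001 q6 0.57 F [0.1 3.5 5.9] w 0.0157 gf 15.0
  TURN z 0.11 | SHIFT x 0.00 y -0.07 z 0.04
polar r 0.1016 ang -59.7
```

View pics/c2.png

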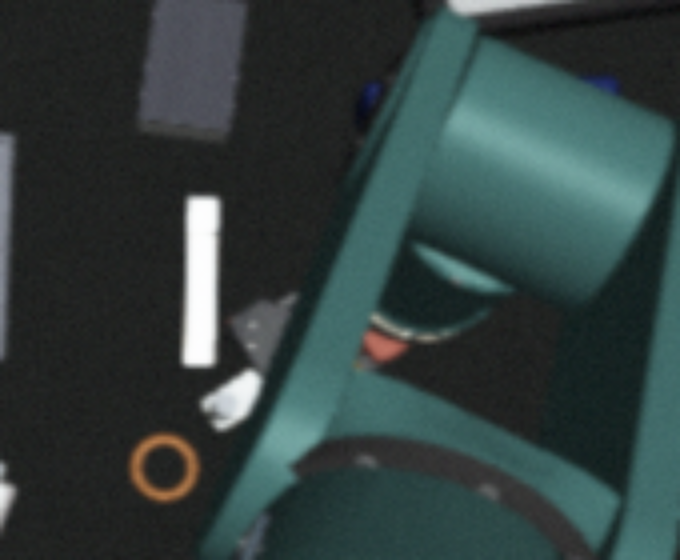

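The elbow knob is still at crop (225,398), so the inner segment has stayed put. I'll nudge further against the fold stop and watch the force.

```bash
python3 -m crank '[[[-0.08,0,0],[0,0,0.2]],[[-0.08,0,0],[0,0,0.2]],[[0,0,0],[0,0,0]],[[0,0,0],[0,0,0]]]'
python3 -m crank '[[[0,0,0],[0,0,0]],[[0,0,0],[0,0,0]],[[0,0,0],[0,0,0]],[[0,0,0],[0,0,0]]]' 0.45
python3 -m crank '[[[0,0,-0.5],[0,0,0]],[[0,0,-0.5],[0,0,0]],[[0,0,-0.5],[0,0,0]],[[0,0,-0.5],[0,0,0]],[[0,0.6,0],[0,0,0]],[[0,0.6,0],[0,0,0]],[[0,0.6,0],[0,0,0]],[[0,0.6,0],[0,0,0]],[[0,0.6,0],[0,0,0]],[[0,0,0],[0,0,0]]]'
python3 -c "
from h import *
polar(.5125,-.1123);plan(.5125,-.1123,.14,-59.3)
p,d=cam('scene','s1.png');cv2.imwrite('pics/c3.png',cv2.resize(p[130:270,150:350,::-1],None,fx=4,fy=4))"
```

```text
clock: 6.48
ee_pos: [0.5595, -0.2031, 0.0577]
orientation: [3.041, 0.787, 0.006]
force: [3.6, 4.5, 4.3]
gripper_width: 0.0156
gripper_force: 15.0
clock: 6.82
ee_pos: [0.5572, -0.2039, 0.0565]
orientation: [-3.041, -0.788, 0.001]
force: [-0.6, 0.1, -0.2]
gripper_width: 0.0378
gripper_force: 0.0
clock: 7.65
ee_pos: [0.6179, -0.3132, 0.1366]
orientation: [3.038, 0.784, 0.002]
force: [0.1, -0.7, 0.6]
gripper_width: 0.0394
gripper_force: 0.0
polar r 0.2269 ang -62.3
t7.65 p [ 0.6179 -0.3132  0.1366] yaw -61.1 tilt 0.004 q6 0.50 F [ 0.1 -0.7  0.6] w 0.0394 gf 0.0
  TURN z -0.31 | SHIFT x 0.30 y -5.66 z -0.08
```

View pics/c3.png

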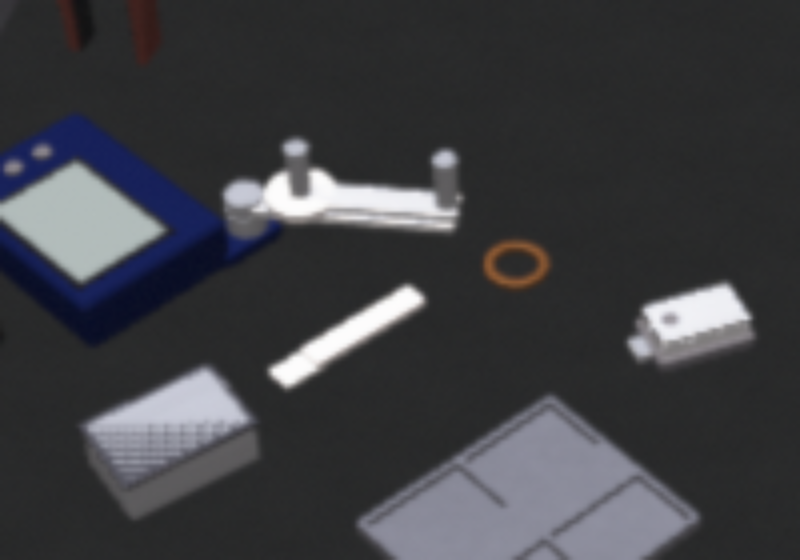

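The crop shows the outer segment lying on the inner one: the tip knob at crop (295,148), the elbow knob at (445,157), key ring, wedge and cell box undisturbed. Next I measure both knobs to confirm the fold and plan the swing.

```bash
python3 - <<'E'
from h import *
a=np.load('/tmp/scene.npz');P=pt('scene',U,V,a['d'])
S=np.array([.5836,-.2319])
for n,(u,v) in dict(elbow=(261,169),tip=(224,167)).items():
    m=(abs(P[...,2]-.0845)<.004)&(abs(U-u)<6)&(abs(V-v)<5); q=np.median(P[m],0);r=ray('scene',U[m].mean(),V[m].mean(),.085);print(n,m.sum(),q,r)
    if n=='elbow': e=r[:2]
di=S-e; do=r[:2]-e; print(np.hypot(*di),np.hypot(*do),'inner ang',np.degrees(np.arctan2(-di[1],-di[0])),'outer rad',np.arctan2(di[0]*do[1]-di[1]*do[0],di@do))
plan(*e,.12,np.degrees(np.arctan2(di[1],di[0])))
E
```

```text
elbow 23 [ 0.49680008 -0.12286868  0.08437495] [ 0.49777953 -0.12254386  0.085     ]
tip 21 [ 0.56109421 -0.19911641  0.08373111] [ 0.56106335 -0.19938567  0.085     ]
0.13901050051043573 0.09954650424142192 inner ang 128.12410173630906 outer rad 0.023551437420416536
t7.70 p [ 0.6165 -0.3109  0.1362] yaw -61.1 tilt 0.001 q6 0.50 F [-0.3 -0.6  1. ] w 0.0396 gf 0.0
  TURN z -1.60 | SHIFT x 0.57 y -5.54 z 0.41
```

```bash
python3 -m crank '[[[0,0,0],[0,0,-0.8]],[[0,0,0],[0,0,-0.8]],[[0.08,-0.7,0],[0,0,0]],[[0.08,-0.7,0],[0,0,0]],[[0.08,-0.7,0],[0,0,0]],[[0.08,-0.7,0],[0,0,0]],[[0.08,-0.7,0],[0,0,0]],[[0.08,-0.7,0],[0,0,0]],[[0.08,-0.7,0],[0,0,0]],[[0.0,-0.64,0.3],[0,0,0]],[[0,0,0],[0,0,0]],[[0,0,0],[0,0,0]]]'
python3 -c "
from h import *
plan(.4978,-.1225,.056,-51.9)"
```

```text
clock: 8.7
ee_pos: [0.4939, -0.1187, 0.1242]
orientation: [-2.966, -1.03, 0.004]
force: [0.1, -1.1, 0.8]
gripper_width: 0.0397
gripper_force: 0.0
t8.70 p [ 0.4939 -0.1187  0.1242] yaw -51.7 tilt 0.003 q6 0.53 F [ 0.1 -1.1  0.8] w 0.0397 gf 0.0
  TURN z 0.04 | SHIFT x 0.02 y 0.14 z 1.70
```

```bash
python3 -m crank '[[[0,0.14,0.2],[0,0,0]],[[0.02,0,0.5],[0,0,0]],[[0,0,0.5],[0,0,0]],[[0,0,0.5],[0,0,0]],[[0,0,0],[0,0,0]]]'
python3 -m crank '[[[0,0,0],[0,0,0]],[[0,0,0],[0,0,0]],[[0,0,0],[0,0,0]],[[0,0,0],[0,0,0]],[[0,0,0],[0,0,0]],[[0,0,0],[0,0,0]]]' 0 25
python3 -c "
from h import *
plan(.4978,-.1225,.056,-51.9);polar(.5836,-.2319)"
```

```text
clock: 9.12
ee_pos: [0.4994, -0.125, 0.0535]
orientation: [-2.967, -1.026, 0.005]
force: [-0.2, -0.4, -1.2]
gripper_width: 0.0396
gripper_force: 0.0
clock: 9.62
ee_pos: [0.4994, -0.1234, 0.0575]
orientation: [-2.967, -1.027, 0.001]
force: [-2.6, 4.9, 4.0]
gripper_width: 0.0158
gripper_force: 25.0
t9.62 p [ 0.4994 -0.1234  0.0575] yaw -51.8 tilt 0.002 q6 0.53 F [-2.6  4.9  4. ] w 0.0158 gf 25.0
  TURN z 0.01 | SHIFT x -0.02 y -0.04 z 0.04
polar r 0.1374 ang 127.8
```

```bash
python3 -m crank '[[[-0.245,0.0086,0],[0,0,-0.7]],[[-0.245,0.0086,0],[0,0,-0.7]],[[-0.245,0.0086,0],[0,0,-0.7]],[[-0.245,0.0086,0],[0,0,-0.7]],[[-0.245,0.0086,0],[0,0,-0.7]],[[-0.245,0.0086,0],[0,0,-0.7]],[[-0.245,0.0086,0],[0,0,-0.7]],[[-0.245,0.0086,0],[0,0,-0.7]],[[-0.245,0.0086,0],[0,0,-0.7]],[[-0.245,0.0086,0],[0,0,-0.7]],[[-0.245,0.0086,0],[0,0,-0.7]],[[-0.245,0.0086,0],[0,0,-0.7]]]'
python3 -c "
from h import *
plan(.4978,-.1225,.056,-51.9);polar(.5836,-.2319)"
```

```text
clock: 10.62
ee_pos: [0.4463, -0.2255, 0.0575]
orientation: [-2.287, -2.153, 0.0]
force: [-1.9, 3.0, 2.1]
gripper_width: 0.0154
gripper_force: 25.0
t10.62 p [ 0.4463 -0.2255  0.0575] yaw -3.5 tilt 0.001 q6 -0.55 F [-1.9  3.   2.1] w 0.0154 gf 25.0
  TURN z 8.45 | SHIFT x 2.60 y -1.23 z 0.04
polar r 0.1374 ang 177.3
```

```bash
python3 -m crank '[[[-0.242,0.0086,0],[0,0,-0.7]],[[-0.242,0.0086,0],[0,0,-0.7]],[[-0.242,0.0086,0],[0,0,-0.7]],[[-0.242,0.0086,0],[0,0,-0.7]],[[-0.242,0.0086,0],[0,0,-0.7]],[[-0.242,0.0086,0],[0,0,-0.7]],[[-0.242,0.0086,0],[0,0,-0.7]],[[-0.242,0.0086,0],[0,0,-0.7]],[[-0.242,0.0086,0],[0,0,-0.7]],[[-0.242,0.0086,0],[0,0,-0.7]],[[-0.242,0.0086,0],[0,0,-0.7]],[[-0.242,0.0086,0],[0,0,-0.7]]]'
python3 -m crank '[[[-0.242,0.0086,0],[0,0,-0.7]],[[-0.242,0.0086,0],[0,0,-0.7]],[[-0.242,0.0086,0],[0,0,-0.7]],[[-0.242,0.0086,0],[0,0,-0.7]],[[-0.242,0.0086,0],[0,0,-0.7]],[[-0.242,0.0086,0],[0,0,-0.7]],[[-0.242,0.0086,0],[0,0,-0.7]],[[-0.242,0.0086,0],[0,0,-0.7]],[[0,0,0],[0,0,0]],[[0,0,0],[0,0,0]]]'
python3 -c "
from h import *
plan(.5836+.1374*.0297,-.2319-.1373,.056,91.7);polar(.5836,-.2319)"
```

```text
clock: 11.62
ee_pos: [0.4867, -0.3318, 0.0576]
orientation: [-1.211, -2.899, 0.0]
force: [-0.7, 2.3, 1.0]
gripper_width: 0.0152
gripper_force: 25.0
clock: 12.45
ee_pos: [0.5544, -0.3695, 0.0576]
orientation: [0.37, 3.118, -0.002]
force: [2.1, 0.2, 0.7]
gripper_width: 0.0153
gripper_force: 25.0
t12.45 p [ 0.5544 -0.3695  0.0576] yaw 76.5 tilt 0.002 q6 -2.03 F [2.1 0.2 0.7] w 0.0153 gf 25.0
  TURN z -2.66 | SHIFT x -0.83 y -0.02 z 0.04
polar r 0.1407 ang -102.0
```

```bash
python3 -m crank '[[[-0.22,0.0086,0],[0,0,-0.65]],[[-0.22,0.0086,0],[0,0,-0.65]],[[-0.22,0.0086,0],[0,0,-0.65]],[[-0.2,0,0],[0,0,-0.5]],[[0,0,0],[0,0,0]],[[0,0,0],[0,0,0]],[[0,0,0],[0,0,0]]]'
python3 -c "
from h import *
plan(.5836+.1374*.0297,-.2319-.1373,.056,91.7);polar(.5836,-.2319)"
```

```text
clock: 13.03
ee_pos: [0.5872, -0.3732, 0.0575]
orientation: [-0.013, 3.141, -0.002]
force: [-2.1, 0.2, 4.7]
gripper_width: 0.0153
gripper_force: 25.0
t13.03 p [ 0.5872 -0.3732  0.0575] yaw 90.5 tilt 0.001 q6 -2.24 F [-2.1  0.2  4.7] w 0.0153 gf 25.0
  TURN z -0.21 | SHIFT x -0.01 y 0.10 z 0.04
polar r 0.1413 ang -88.5
```

The arm reads at its home stop (-88.5° against -88.3° expected). I release, lift away and re-measure everything.

```bash
python3 -m crank '[[[0,0,0],[0,0,0]],[[0,0,0],[0,0,0]],[[0,0,0],[0,0,0]],[[0,0,-0.4],[0,0,0]],[[0,0,-0.6],[0,0,0]],[[0,0,-0.6],[0,0,0]],[[0,0,-0.6],[0,0,0]],[[0,0,-0.6],[0,0,0]],[[0,0,0],[0,0,0.8]],[[0,0,0],[0,0,0.8]],[[0,0,0],[0,0,0.8]],[[0,0,0],[0,0,0]]]' 0.5
cat >> h.py <<'E'
def covers():
    a=np.load('/tmp/top.npz');P=pt('top',U,V,a['d']); hsv=cv2.cvtColor(a['p'],cv2.COLOR_RGB2HSV)
    m=((P[...,2]>.019)&(P[...,2]<.035)&(hsv[...,1]<60)&(hsv[...,2]>150)&(P[...,0]<.68)&(P[...,1]>-.08)&(P[...,1]<.5)).astype(np.uint8)
    n,l,s,c=cv2.connectedComponentsWithStats(m)
    for i in range(1,n):
        if s[i,4]>120:
            r=rect(l==i,.026,3); g=r[2] if r[1][0]<r[1][1] else r[2]+90
            print('cover px',c[i].round(),r,'grip yaw',round(g,1))
E
python3 -c "
from h import *
p,d=cam('top','top2.png');covers();plan(.4353,.0451,.12,67.6)
p2,d2=cam('scene'); cv2.imwrite('pics/c4.png',np.vstack([cv2.resize(p[130:270,270:440,::-1],(510,420)),cv2.resize(p2[150:200,150:270,::-1],(510,170))]))"
```

```text
clock: 14.03
ee_pos: [0.5874, -0.3727, 0.1686]
orientation: [-0.365, -3.12, -0.0]
force: [0.1, -0.1, -0.6]
gripper_width: 0.0436
gripper_force: 0.0
cover px [173. 199.] (array([595.6, 285.6]), array([36.6, 59.7]), 51.2) grip yaw 51.2
cover px [134. 239.] (array([487.9, 382.7]), array([35.5, 61.5]), 35.1) grip yaw 35.1
cover px [260. 259.] (array([436.5,  48.1]), array([34. , 59.8]), 67.6) grip yaw 67.6
cover px [198. 261.] (array([432.9, 211.2]), array([60.1, 35.2]), 11.0) grip yaw 101.0
t14.08 p [ 0.5874 -0.3727  0.1684] yaw 76.9 tilt 0.000 q6 -2.01 F [-0.5 -0.3 -0.9] w 0.0441 gf 0.0
  TURN z 1.62 | SHIFT x 7.50 y 8.21 z 1.21
```

View pics/c4.png

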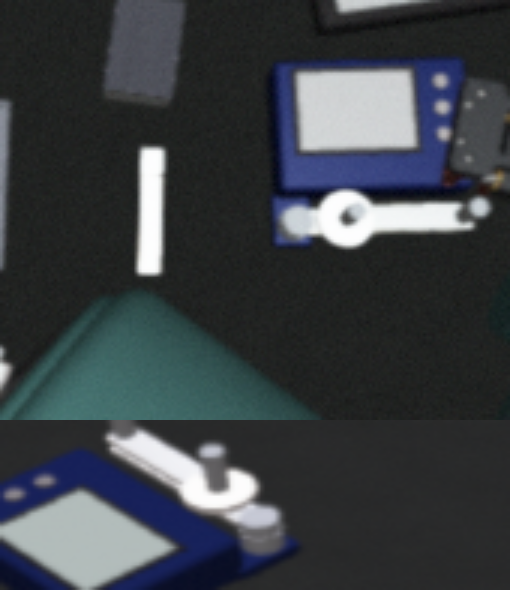

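The arm lies folded along the pod front: elbow at crop (480,207), tip (352,212) and shoulder (297,222) are in line. On to cover A, at (0.436, 0.0475).

```bash
python3 -m crank '[[[0,0,0],[0,0,0.81]],[[0,0,0],[0,0,0.81]],[[0.4,0.4,0],[0,0,0]],[[0.65,0.72,0],[0,0,0]],[[0.65,0.72,0],[0,0,0]],[[0.65,0.72,0],[0,0,0]],[[0.65,0.72,0],[0,0,0]],[[0.65,0.72,0],[0,0,0]],[[0.65,0.72,0],[0,0,0]],[[0.65,0.72,0.1],[0,0,0]],[[0.65,0.72,0.2],[0,0,0]],[[0.65,0.72,0.2],[0,0,0]]]' 0.65
python3 -m crank '[[[0.65,0.72,0.1],[0,0,0]],[[0.4,0.45,0],[0,0,0]],[[0,0,0],[0,0,0]],[[0,0,0],[0,0,0]]]'
python3 -c "
from h import *
plan(.4363,.0475,.08,67.6)"
```

```text
clock: 15.13
ee_pos: [0.461, -0.0216, 0.1487]
orientation: [0.608, 3.081, 0.0]
force: [0.6, 0.7, 0.1]
gripper_width: 0.057
gripper_force: 0.0
clock: 15.47
ee_pos: [0.4403, 0.0371, 0.1447]
orientation: [0.604, 3.083, -0.0]
force: [-0.5, -0.0, 0.1]
gripper_width: 0.057
gripper_force: 0.0
t15.47 p [0.4403 0.0371 0.1447] yaw 67.8 tilt 0.000 q6 -1.26 F [-0.5 -0.   0.1] w 0.0570 gf 0.0
  TURN z 0.04 | SHIFT x 0.19 y 0.20 z 1.62
```

```bash
python3 -m crank '[[[0.19,0.2,0.2],[0,0,0]],[[0,0,0.7],[0,0,0]],[[0,0,0.7],[0,0,0]],[[0,0,0.5],[0,0,0]],[[0,0,0],[0,0,0]],[[0,0,0],[0,0,0]]]'
python3 -c "
from h import *
plan(.4363,.0475,.019,67.6)"
```

```text
clock: 15.97
ee_pos: [0.436, 0.0459, 0.0598]
orientation: [-0.613, -3.079, 0.001]
force: [0.1, -0.1, -0.2]
gripper_width: 0.0575
gripper_force: 0.0
t15.97 p [0.436  0.0459 0.0598] yaw 67.5 tilt 0.003 q6 -1.23 F [ 0.1 -0.1 -0.2] w 0.0575 gf 0.0
  TURN z -0.02 | SHIFT x 0.01 y 0.04 z 1.02
```

```bash
python3 -m crank '[[[0,0.04,0.4],[0,0,0]],[[0,0,0.4],[0,0,0]],[[0,0,0.22],[0,0,0]],[[0,0,0],[0,0,0]],[[0,0,0],[0,0,0]]]'
python3 -m crank '[[[0,0,0],[0,0,0]],[[0,0,0],[0,0,0]],[[0,0,0],[0,0,0]],[[0,0,0],[0,0,0]],[[0,0,0],[0,0,0]]]' 0 30
python3 -m crank '[[[0,0,-0.2],[0,0,0]],[[0,0,-0.3],[0,0,0]],[[0,0,-0.5],[0,0,0]],[[0,0,-0.5],[0,0,0]],[[0,0,0],[0,0,0]]]'
python3 -c "
from h import *
plan(.6629,.0489,.06,88.4)"
```

```text
clock: 16.38
ee_pos: [0.4377, 0.0478, 0.0204]
orientation: [0.612, 3.081, -0.0]
force: [0.7, -0.6, 0.4]
gripper_width: 0.057
gripper_force: 0.0
clock: 16.8
ee_pos: [0.4377, 0.048, 0.0204]
orientation: [0.611, 3.081, 0.0]
force: [0.5, -0.2, 5.7]
gripper_width: 0.0335
gripper_force: 30.0
clock: 17.22
ee_pos: [0.4393, 0.048, 0.0829]
orientation: [0.61, 3.077, 0.001]
force: [-0.2, 0.5, -0.1]
gripper_width: 0.0336
gripper_force: 30.0
t17.22 p [0.4393 0.048  0.0829] yaw 67.6 tilt 0.005 q6 -1.23 F [-0.2  0.5 -0.1] w 0.0336 gf 30.0
  TURN z -3.64 | SHIFT x -5.59 y 0.18 z 0.57
```

```bash
python3 -m crank '[[[0,0,0],[0,0,-0.73]],[[0,0,0],[0,0,-0.73]],[[0,0,0],[0,0,-0.73]],[[0,0,0],[0,0,-0.73]],[[0,0,0],[0,0,-0.73]],[[-0.4,0.02,0],[0,0,0]],[[-0.7,0.02,0],[0,0,0]],[[-0.7,0.02,0],[0,0,0]],[[-0.7,0.02,0],[0,0,0]],[[-0.7,0.02,0],[0,0,0]],[[-0.7,0.02,0],[0,0,0]],[[-0.7,0.02,0],[0,0,0]]]'
python3 -m crank '[[[-0.7,0.02,0],[0,0,0]],[[-0.2,0.02,0],[0,0,0]],[[0,0,0],[0,0,0]],[[0,0,0],[0,0,0]]]'
python3 -c "
from h import *
plan(.6629,.0489,.0125,88.4)"
```

```text
clock: 18.22
ee_pos: [0.622, 0.0487, 0.0791]
orientation: [-0.042, -3.14, 0.0]
force: [0.2, 0.1, 0.4]
gripper_width: 0.0338
gripper_force: 30.0
clock: 18.55
ee_pos: [0.6557, 0.0494, 0.0789]
orientation: [-0.042, -3.139, 0.0]
force: [-0.5, -1.0, -0.3]
gripper_width: 0.0339
gripper_force: 30.0
t18.55 p [0.6557 0.0494 0.0789] yaw 88.5 tilt 0.003 q6 -1.57 F [-0.5 -1.  -0.3] w 0.0339 gf 30.0
  TURN z 0.01 | SHIFT x -0.18 y -0.01 z 1.66
```

```bash
python3 -m crank '[[[-0.18,-0.01,0.3],[0,0,0]],[[0,0,0.5],[0,0,0]],[[0,0,0.5],[0,0,0]],[[0,0,0.3],[0,0,0]],[[0,0,0],[0,0,0]],[[0,0,0],[0,0,0]]]'
python3 -c "
from h import *
plan(.6629,.0489,.0125,88.4)"
```

```text
clock: 19.05
ee_pos: [0.6631, 0.0487, 0.015]
orientation: [-0.042, -3.139, 0.0]
force: [0.3, -0.1, 0.2]
gripper_width: 0.0335
gripper_force: 30.0
t19.05 p [0.6631 0.0487 0.015 ] yaw 88.5 tilt 0.003 q6 -1.57 F [ 0.3 -0.1  0.2] w 0.0335 gf 30.0
  TURN z 0.01 | SHIFT x 0.00 y 0.00 z 0.06
```

```bash
python3 -m crank '[[[0,0,0.04],[0,0,0]],[[0,0,0],[0,0,0]]]'
python3 -m crank '[[[0,0,0],[0,0,0]],[[0,0,0],[0,0,0]],[[0,0,0],[0,0,0]],[[0,0,-0.3],[0,0,0]],[[0,0,-0.6],[0,0,0]],[[0,0,-0.6],[0,0,0]],[[0,0,-0.6],[0,0,0]],[[0.6,0,-0.2],[0,0,0]],[[0.7,0,0],[0,0,0]],[[0.7,0,0],[0,0,0]],[[0.7,0,0],[0,0,0]],[[0,0,0],[0,0,0]]]' 0.62
python3 -c "
from h import *
p2,d2=cam('scene');p,d=cam('top'); covers();plan(.4329,.211,.06,101.0)
cv2.imwrite('pics/c5.png',cv2.resize(p2[190:330,220:470,::-1],None,fx=3.2,fy=3.2))
P=pt('scene',U,V,d2); m=(np.hypot(P[...,0]-.663,P[...,1]-.049)<.05)&(P[...,2]>.0145)&(P[...,2]<.025); print('placed',np.median(P[m],0).round(4),m.sum(),cv2.minAreaRect((P[m][:,:2]*1000).astype(np.float32)))"
```

```text
clock: 19.22
ee_pos: [0.6649, 0.0487, 0.015]
orientation: [0.042, 3.14, -0.0]
force: [0.3, 0.6, -0.4]
gripper_width: 0.0337
gripper_force: 30.0
clock: 20.22
ee_pos: [0.5496, 0.0521, 0.1065]
orientation: [-0.041, -3.135, -0.0]
force: [-1.9, -0.1, -0.1]
gripper_width: 0.0542
gripper_force: 0.0
cover px [170. 200.] (array([596.5, 286.8]), array([33.7, 59.7]), 51.2) grip yaw 51.2
cover px [134. 239.] (array([488.3, 382.7]), array([34.9, 61.7]), 34.9) grip yaw 34.9
t20.32 p [0.5562 0.0516 0.1074] yaw 88.5 tilt 0.001 q6 -1.57 F [ 1.5 -0.3 -0.5] w 0.0546 gf 0.0
  TURN z -2.19 | SHIFT x 2.26 y 4.50 z 1.18
placed [0.6636 0.0501 0.0174] 275 ((662.918701171875, 64.2370834350586), (61.45106887817383, 65.43547821044922), 0.28615376353263855)
```

View pics/c5.png

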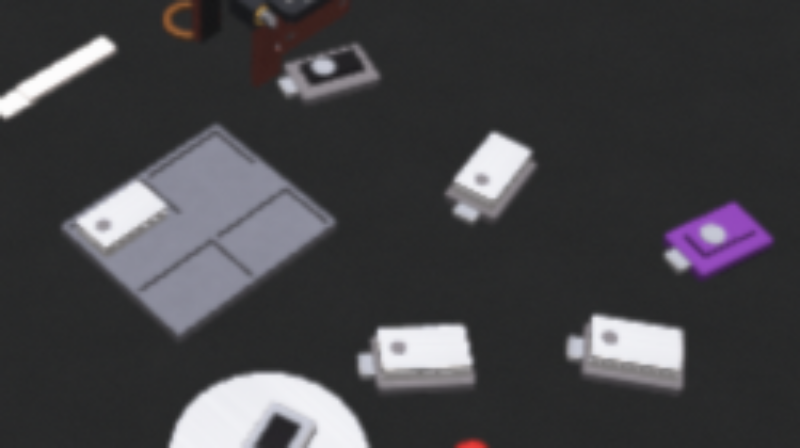

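Cover A sits in pocket 3 (crop (122,215), top at z 17.4 mm) and fob A is open with its tongue showing; the other three still carry covers. Cover B is next.

```bash
cat >> h.py <<'E'
def scov(x,y,z0=.0225,z1=.031):
    a=np.load('/tmp/scene.npz');P=pt('scene',U,V,a['d']);hsv=cv2.cvtColor(a['p'],cv2.COLOR_RGB2HSV)
    m=(np.hypot(P[...,0]-x,P[...,1]-y)<.06)&(P[...,2]>z0)&(P[...,2]<z1)&(hsv[...,1]<60)
    w=np.array([ray('scene',u,v,(z0+z1)/2-.001)[:2] for v,u in np.argwhere(cv2.morphologyEx(m.astype(np.uint8),cv2.MORPH_OPEN,np.ones((3,3))))],np.float32)*1000
    r=cv2.minAreaRect(w);print('scene',np.round(r[0],1),np.round(r[1],1),round(r[2],1),'z',np.median(P[m][:,2]).round(4))
E
python3 -m crank '[[[0,0,0],[0,0,-0.73]],[[0,0,0],[0,0,-0.73]],[[0,0,0],[0,0,-0.73]],[[0.32,0.64,0],[0,0,0]],[[0.32,0.64,0],[0,0,0]],[[0.32,0.64,0],[0,0,0]],[[0.32,0.64,0],[0,0,0]],[[0.32,0.64,0],[0,0,0]],[[0.32,0.64,0],[0,0,0]],[[0.32,0.64,0],[0,0,0]],[[0,0,0],[0,0,0]],[[0,0,0],[0,0,0]]]'
python3 -c "
from h import *
scov(.433,.211);plan(.4329,.211,.06,101.0)"
```

```text
clock: 21.32
ee_pos: [0.4356, 0.2118, 0.1069]
orientation: [-0.306, 3.125, 0.0]
force: [0.5, -0.6, -0.6]
gripper_width: 0.0544
gripper_force: 0.0
scene [434.3 214. ] [62.6 34.2] 10.6 z 0.0254
t21.32 p [0.4356 0.2118 0.1069] yaw 101.2 tilt 0.002 q6 -1.46 F [ 0.5 -0.6 -0.6] w 0.0544 gf 0.0
  TURN z 0.03 | SHIFT x 0.07 y -0.01 z 1.17
```

```bash
python3 -m crank '[[[0.05,0,0.5],[0,0,0]],[[0,0,0.6],[0,0,0]],[[0,0,0.5],[0,0,0]],[[0,0,0.4],[0,0,0]],[[0,0,0.18],[0,0,0]],[[0,0,0],[0,0,0]],[[0,0,0],[0,0,0]]]'
python3 -c "
from h import *
plan(.4334,.2118,.0195,101.0)"
```

```text
clock: 21.9
ee_pos: [0.4337, 0.2097, 0.0192]
orientation: [-0.3, 3.127, -0.0]
force: [0.1, 0.3, -0.1]
gripper_width: 0.0545
gripper_force: 0.0
t21.90 p [0.4337 0.2097 0.0192] yaw 101.0 tilt 0.000 q6 -1.45 F [ 0.1  0.3 -0.1] w 0.0545 gf 0.0
  TURN z -0.01 | SHIFT x -0.00 y 0.05 z -0.01
```

```bash
python3 -m crank '[[[0,0.03,0],[0,0,0]],[[0,0,0],[0,0,0]],[[0,0,0],[0,0,0]],[[0,0,0],[0,0,0]],[[0,0,0],[0,0,0]],[[0,0,0],[0,0,0]]]' 0 30
python3 -m crank '[[[0,0,-0.2],[0,0,0]],[[0,0,-0.3],[0,0,0]],[[0,0,-0.5],[0,0,0]],[[0,0,-0.6],[0,0,0]],[[0,0,0],[0,0,0]]]'
python3 -c "
from h import *
plan(.6651,.1289,.06,88.4)"
```

```text
clock: 22.4
ee_pos: [0.4328, 0.2114, 0.0198]
orientation: [-0.302, 3.125, 0.0]
force: [-0.4, 0.3, 5.9]
gripper_width: 0.0339
gripper_force: 30.0
clock: 22.82
ee_pos: [0.4344, 0.212, 0.0867]
orientation: [-0.301, 3.122, 0.002]
force: [0.6, 0.7, -0.4]
gripper_width: 0.0335
gripper_force: 30.0
t22.82 p [0.4344 0.212  0.0867] yaw 101.0 tilt 0.006 q6 -1.45 F [ 0.6  0.7 -0.4] w 0.0335 gf 30.0
  TURN z 2.20 | SHIFT x -5.82 y -1.91 z 0.67
```

```bash
python3 -m crank '[[[0,0,0],[0,0,0.733]],[[0,0,0],[0,0,0.733]],[[0,0,0],[0,0,0.733]],[[-0.727,-0.239,0],[0,0,0]],[[-0.727,-0.239,0],[0,0,0]],[[-0.727,-0.239,0],[0,0,0]],[[-0.727,-0.239,0],[0,0,0]],[[-0.727,-0.239,0],[0,0,0]],[[-0.727,-0.239,0],[0,0,0]],[[-0.727,-0.239,0],[0,0,0]],[[-0.727,-0.239,0],[0,0,0]],[[0,0,0],[0,0,0]]]'
python3 -m crank '[[[0,0,0.3],[0,0,0]],[[0,0,0],[0,0,0]],[[0,0,0],[0,0,0]]]'
python3 -c "
from h import *
plan(.6651,.1289,.0125,88.4)"
```

```text
clock: 23.82
ee_pos: [0.6688, 0.126, 0.0831]
orientation: [0.047, 3.135, -0.001]
force: [1.5, 0.4, -0.2]
gripper_width: 0.0333
gripper_force: 30.0
clock: 24.07
ee_pos: [0.6595, 0.1286, 0.0692]
orientation: [-0.043, -3.136, 0.001]
force: [-0.6, 0.2, -0.6]
gripper_width: 0.0334
gripper_force: 30.0
t24.07 p [0.6595 0.1286 0.0692] yaw 88.4 tilt 0.005 q6 -1.45 F [-0.6  0.2 -0.6] w 0.0334 gf 30.0
  TURN z 0.01 | SHIFT x -0.14 y 0.01 z 1.42
```

```bash
python3 -m crank '[[[-0.14,0.01,0.3],[0,0,0]],[[0,0,0.5],[0,0,0]],[[0,0,0.4],[0,0,0]],[[0,0,0.18],[0,0,0]],[[0,0,0],[0,0,0]],[[0,0,0],[0,0,0]]]'
python3 -c "
from h import *
plan(.6651,.1289,.0125,88.4)"
```

```text
clock: 24.57
ee_pos: [0.6677, 0.1288, 0.0154]
orientation: [-0.043, -3.14, 0.0]
force: [-0.1, -0.8, -0.1]
gripper_width: 0.0337
gripper_force: 30.0
t24.57 p [0.6677 0.1288 0.0154] yaw 88.4 tilt 0.001 q6 -1.45 F [-0.1 -0.8 -0.1] w 0.0337 gf 30.0
  TURN z 0.01 | SHIFT x 0.06 y 0.00 z 0.07
```

```bash
python3 -m crank '[[[0.05,0,0.02],[0,0,0]],[[0,0,0.04],[0,0,0]],[[0,0,0],[0,0,0]]]'
python3 -m crank '[[[0,0,0],[0,0,0]],[[0,0,0],[0,0,0]],[[0,0,0],[0,0,0]],[[0,0,-0.3],[0,0,0]],[[0,0,-0.6],[0,0,0]],[[0,0,-0.6],[0,0,0]],[[0,0,-0.6],[0,0,0]],[[0.6,0,-0.2],[0,0,0]],[[0.7,0,0],[0,0,0]],[[0.7,0,0],[0,0,0]],[[0,0,0],[0,0,0]],[[0,0,0],[0,0,0]]]' 0.62
python3 -c "
from h import *
p2,d2=cam('scene');p,d=cam('top'); covers();scov(.665,.129,.0148,.0225);scov(.663,.05,.0148,.0225);scov(.596,.286);plan(.5961,.2865,.06,51.2)"
```

```text
clock: 24.82
ee_pos: [0.6665, 0.1287, 0.0141]
orientation: [0.043, 3.14, 0.0]
force: [0.2, -0.4, 0.4]
gripper_width: 0.0335
gripper_force: 30.0
clock: 25.82
ee_pos: [0.585, 0.1309, 0.1065]
orientation: [-0.043, -3.141, 0.0]
force: [0.1, 0.8, 0.8]
gripper_width: 0.0544
gripper_force: 0.0
cover px [170. 201.] (array([593.2, 289. ]), array([35.5, 50.8]), 47.2) grip yaw 47.2
scene [666.3 129.2] [34.4 58.9] 89.8 z 0.0175
scene [664.6  49. ] [62.2 34.6] 0.6 z 0.0172
scene [597.7 287.4] [34.7 58.1] 46.6 z 0.0251
t25.92 p [0.5878 0.1308 0.1065] yaw 88.4 tilt 0.003 q6 -1.44 F [-0.1 -0.4  0.7] w 0.0547 gf 0.0
  TURN z 6.49 | SHIFT x 2.28 y 3.16 z 1.16
```

```bash
python3 -c "
from h import *
scov(.488,.3825)
a=np.load('/tmp/scene.npz')['p'];cv2.imwrite('pics/c6.png',cv2.resize(a[190:330,220:470,::-1],None,fx=3.2,fy=3.2))"
python3 -m crank '[[[0,0,0],[0,0,0.72]],[[0,0,0],[0,0,0.72]],[[0,0,0],[0,0,0.72]],[[0,0,0],[0,0,0.72]],[[0,0,0],[0,0,0.72]],[[0,0,0],[0,0,0.72]],[[0,0,0],[0,0,0.72]],[[0,0,0],[0,0,0.72]],[[0,0,0],[0,0,0.72]],[[0.4,0.55,0],[0,0,0]],[[0.45,0.65,0],[0,0,0]],[[0.45,0.65,0],[0,0,0]]]'
python3 -m crank '[[[0.45,0.65,0],[0,0,0]],[[0.45,0.65,0],[0,0,0]],[[0,0,0],[0,0,0]],[[0,0,0],[0,0,0]]]'
python3 -c "
from h import *
cam('scene');scov(.596,.286);scov(.488,.3825);plan(.5965,.287,.0195,49.5)"
```

```text
scene [489.6 385.7] [36.6 60. ] 34.4 z 0.0253
clock: 26.92
ee_pos: [0.5941, 0.2217, 0.1057]
orientation: [1.044, 2.962, 0.001]
force: [0.5, -0.1, -0.6]
gripper_width: 0.0542
gripper_force: 0.0
clock: 27.25
ee_pos: [0.5979, 0.286, 0.1054]
orientation: [1.037, 2.964, 0.001]
force: [0.5, -0.3, 0.2]
gripper_width: 0.054
gripper_force: 0.0
scene [596.9 287.7] [33.7 60.1] 50.2 z 0.0253
scene [488.8 385.3] [34.7 59.9] 34.4 z 0.0253
t27.30 p [0.5974 0.2845 0.1053] yaw 51.4 tilt 0.001 q6 -0.56 F [-1.  -0.2  0.3] w 0.0545 gf 0.0
  TURN z 0.32 | SHIFT x 0.06 y 0.03 z 2.14
```

View pics/c6.png

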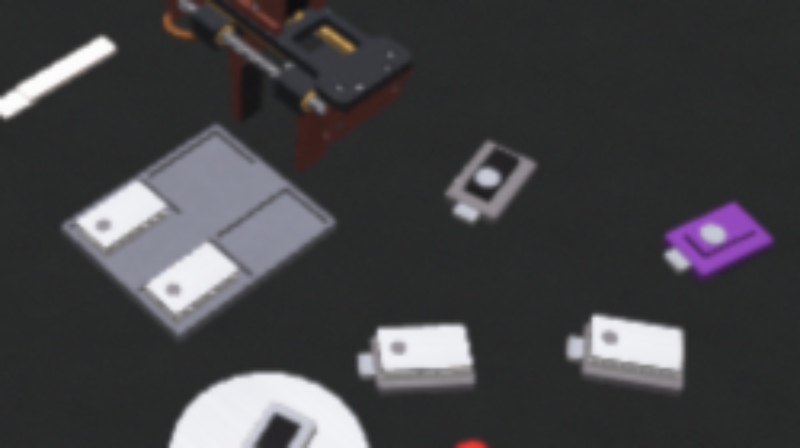

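Covers A and B now lie in pockets 3 and 4 (crop (122,215) and (192,277)), and C and D have not been shifted. I descend on D.

```bash
python3 -m crank '[[[0.04,0.04,0.4],[0,0,0]],[[0,0,0.6],[0,0,0]],[[0,0,0.5],[0,0,0]],[[0,0,0.4],[0,0,0]],[[0,0,0.22],[0,0,0]],[[0,0,0],[0,0,0]],[[0,0,0],[0,0,0]]]'
python3 -c "
from h import *
plan(.5965,.2867,.0195,51.2)"
```

```text
clock: 27.88
ee_pos: [0.5965, 0.2854, 0.0206]
orientation: [-1.043, -2.963, 0.001]
force: [0.0, -0.4, -0.1]
gripper_width: 0.0541
gripper_force: 0.0
t27.88 p [0.5965 0.2854 0.0206] yaw 51.2 tilt 0.001 q6 -0.55 F [ 0.  -0.4 -0.1] w 0.0541 gf 0.0
  TURN z 0.00 | SHIFT x 0.02 y 0.03 z 0.03
```

```bash
python3 -m crank '[[[0.02,0.03,0.03],[0,0,0]],[[0,0,0],[0,0,0]],[[0,0,0],[0,0,0]],[[0,0,0],[0,0,0]],[[0,0,0],[0,0,0]],[[0,0,0],[0,0,0]]]' 0 30
python3 -m crank '[[[0,0,-0.2],[0,0,0]],[[0,0,-0.3],[0,0,0]],[[0,0,-0.5],[0,0,0]],[[0,0,-0.6],[0,0,0]],[[0,0,0],[0,0,0]]]'
python3 -c "
from h import *
plan(.5891,.1311,.06,88.4)"
```

```text
clock: 28.38
ee_pos: [0.5969, 0.2881, 0.0204]
orientation: [1.04, 2.963, 0.001]
force: [-0.1, 0.2, 6.5]
gripper_width: 0.0333
gripper_force: 30.0
clock: 28.8
ee_pos: [0.5993, 0.2891, 0.0888]
orientation: [1.039, 2.958, 0.008]
force: [0.7, 1.0, 0.9]
gripper_width: 0.0335
gripper_force: 29.9
t28.80 p [0.5993 0.2891 0.0888] yaw 51.3 tilt 0.008 q6 -0.55 F [0.7 1.  0.9] w 0.0335 gf 29.9
  TURN z -6.48 | SHIFT x 0.15 y -3.96 z 0.72
```

```bash
python3 -m crank '[[[0,0,0],[0,0,-0.81]],[[0,0,0],[0,0,-0.81]],[[0,0,0],[0,0,-0.81]],[[0,0,0],[0,0,-0.81]],[[0,0,0],[0,0,-0.81]],[[0,0,0],[0,0,-0.81]],[[0,0,0],[0,0,-0.81]],[[0,0,0],[0,0,-0.81]],[[0.03,-0.4,0],[0,0,0]],[[0.03,-0.65,0],[0,0,0]],[[0.03,-0.65,0],[0,0,0]],[[0.03,-0.65,0],[0,0,0]]]'
python3 -m crank '[[[0.03,-0.65,0],[0,0,0]],[[0,-0.65,0],[0,0,0]],[[0,-0.3,0],[0,0,0]],[[0,0,0],[0,0,0]],[[0,0,0],[0,0,0]]]'
python3 -c "
from h import *
plan(.5891,.1311,.0135,88.4)"
```

```text
clock: 29.8
ee_pos: [0.5882, 0.1923, 0.0835]
orientation: [-0.046, -3.141, 0.001]
force: [0.5, -0.2, 0.5]
gripper_width: 0.0335
gripper_force: 29.9
clock: 30.22
ee_pos: [0.586, 0.1297, 0.0836]
orientation: [0.048, 3.141, 0.001]
force: [-0.3, 0.7, -0.8]
gripper_width: 0.0335
gripper_force: 29.9
t30.22 p [0.586  0.1297 0.0836] yaw 88.2 tilt 0.000 q6 -1.44 F [-0.3  0.7 -0.8] w 0.0335 gf 29.9
  TURN z -0.03 | SHIFT x -0.08 y 0.04 z 1.75
```

```bash
python3 -m crank '[[[-0.07,0.04,0.3],[0,0,0]],[[0,0,0.5],[0,0,0]],[[0,0,0.5],[0,0,0]],[[0,0,0.25],[0,0,0]],[[0,0,0.1],[0,0,0]],[[0,0,0],[0,0,0]],[[0,0,0],[0,0,0]]]'
python3 -c "
from h import *
plan(.5891,.1311,.0135,88.4)"
```

```text
clock: 30.8
ee_pos: [0.589, 0.1322, 0.0175]
orientation: [0.043, 3.141, -0.0]
force: [0.1, 0.1, -0.1]
gripper_width: 0.0333
gripper_force: 29.9
t30.80 p [0.589  0.1322 0.0175] yaw 88.4 tilt 0.000 q6 -1.44 F [ 0.1  0.1 -0.1] w 0.0333 gf 29.9
  TURN z 0.01 | SHIFT x -0.00 y -0.03 z 0.10
```

```bash
python3 -m crank '[[[0,-0.03,0.09],[0,0,0]],[[0,0,0],[0,0,0]],[[0,0,0],[0,0,0]]]'
python3 -m crank '[[[0,0,0],[0,0,0]],[[0,0,0],[0,0,0]],[[0,0,0],[0,0,0]],[[0,0,-0.3],[0,0,0]],[[0,0,-0.6],[0,0,0]],[[0,0,-0.6],[0,0,0]],[[0,0,-0.6],[0,0,0]],[[0,0,-0.2],[0,0,0]],[[0,0,0],[0,0,0.81]],[[0,0,0],[0,0,0.81]],[[0,0,0],[0,0,0.81]],[[0,0,0],[0,0,0.81]]]' 0.62
python3 -m crank '[[[0,0,0],[0,0,0.81]],[[0,0,0],[0,0,0.81]],[[0,0,0],[0,0,0.81]],[[0,0,0],[0,0,0.81]],[[0,0,0],[0,0,0.81]],[[0,0,0],[0,0,0.81]],[[0,0,0],[0,0,0.81]],[[0,0,0],[0,0,0.4]],[[0,0,0],[0,0,0]]]'
python3 -c "
from h import *
cam('scene');cam('top');covers();scov(.589,.131,.0148,.0225);scov(.488,.3825);plan(.4884,.3838,.0195,34.9)"
```

```text
clock: 31.05
ee_pos: [0.5891, 0.1304, 0.0144]
orientation: [0.044, 3.14, 0.0]
force: [0.2, 0.0, -0.0]
gripper_width: 0.0336
gripper_force: 29.9
clock: 32.05
ee_pos: [0.5885, 0.1304, 0.106]
orientation: [-0.556, -3.092, 0.0]
force: [0.3, -0.4, 0.5]
gripper_width: 0.0539
gripper_force: 0.0
clock: 32.8
ee_pos: [0.5884, 0.1303, 0.1057]
orientation: [-1.451, -2.786, 0.001]
force: [0.8, -0.4, -0.4]
gripper_width: 0.0542
gripper_force: 0.0
scene [603.8 130.7] [36.3 88.7] 86.4 z 0.0174
scene [489.  385.2] [35.2 59.7] 35.4 z 0.0253
t32.90 p [0.5885 0.1304 0.1058] yaw 35.2 tilt 0.000 q6 -0.51 F [ 0.3 -0.1  0. ] w 0.0543 gf 0.0
  TURN z 0.04 | SHIFT x 6.63 y 1.57 z 2.16
```

```bash
python3 -m crank '[[[0.4,0.1,0],[0,0,0]],[[0.72,0.17,0],[0,0,0]],[[0.72,0.17,0],[0,0,0]],[[0.72,0.17,0],[0,0,0]],[[0.72,0.17,0],[0,0,0]],[[0.72,0.17,0],[0,0,0]],[[0.72,0.17,0],[0,0,0]],[[0.72,0.17,0],[0,0,0]],[[0.72,0.17,0],[0,0,0]],[[0.44,0.1,0],[0,0,0]],[[0,0,0],[0,0,0]],[[0,0,0],[0,0,0]]]'
python3 -c "
from h import *
cam('scene');scov(.488,.3825);plan(.4884,.3838,.0195,35.1)"
```

```text
clock: 33.9
ee_pos: [0.4876, 0.3829, 0.1057]
orientation: [1.444, 2.79, -0.001]
force: [0.1, 0.2, 0.7]
gripper_width: 0.0548
gripper_force: 0.0
scene [488.4 385.5] [35.  58.5] 35.4 z 0.0254
t33.95 p [0.488  0.382  0.1057] yaw 35.2 tilt 0.001 q6 -0.06 F [-0.4 -0.7 -0.3] w 0.0546 gf 0.0
  TURN z 0.01 | SHIFT x 0.03 y 0.03 z 2.16
```

```bash
python3 -m crank '[[[0.03,0.03,0.4],[0,0,0]],[[0,0,0.6],[0,0,0]],[[0,0,0.5],[0,0,0]],[[0,0,0.4],[0,0,0]],[[0,0,0.25],[0,0,0]],[[0,0,0],[0,0,0]],[[0,0,0],[0,0,0]]]'
python3 -m crank '[[[0,0,0],[0,0,0]],[[0,0,0],[0,0,0]],[[0,0,0],[0,0,0]],[[0,0,0],[0,0,0]],[[0,0,0],[0,0,0]],[[0,0,0],[0,0,0]]]' 0 30
python3 -m crank '[[[0,0,-0.2],[0,0,0]],[[0,0,-0.3],[0,0,0]],[[0,0,-0.5],[0,0,0]],[[0,0,-0.6],[0,0,0]],[[0,0,0],[0,0,0]]]'
python3 -c "
from h import *
plan(.5869,.0511,.0135,88.4)"
```

```text
clock: 34.53
ee_pos: [0.4887, 0.3831, 0.0197]
orientation: [-1.45, -2.787, 0.002]
force: [0.1, 0.2, 0.2]
gripper_width: 0.055
gripper_force: 0.0
clock: 35.03
ee_pos: [0.489, 0.3844, 0.0208]
orientation: [1.448, 2.787, 0.002]
force: [0.3, -1.2, 5.1]
gripper_width: 0.0335
gripper_force: 30.0
clock: 35.45
ee_pos: [0.491, 0.3858, 0.0889]
orientation: [1.447, 2.784, 0.01]
force: [-0.1, -0.3, 0.1]
gripper_width: 0.0334
gripper_force: 30.0
t35.45 p [0.491  0.3858 0.0889] yaw 35.1 tilt 0.007 q6 -0.06 F [-0.1 -0.3  0.1] w 0.0334 gf 30.0
  TURN z -9.31 | SHIFT x -2.63 y -8.30 z 1.89
```

```bash
python3 -m crank '[[[0,0,0],[0,0,-0.776]],[[0,0,0],[0,0,-0.776]],[[0,0,0],[0,0,-0.776]],[[0,0,0],[0,0,-0.776]],[[0,0,0],[0,0,-0.776]],[[0,0,0],[0,0,-0.776]],[[0,0,0],[0,0,-0.776]],[[0,0,0],[0,0,-0.776]],[[0,0,0],[0,0,-0.776]],[[0,0,0],[0,0,-0.776]],[[0,0,0],[0,0,-0.776]],[[0,0,0],[0,0,-0.776]]]'
python3 -m crank '[[[-0.15,-0.4,0],[0,0,0]],[[-0.24,-0.76,0],[0,0,0]],[[-0.24,-0.76,0],[0,0,0]],[[-0.24,-0.76,0],[0,0,0]],[[-0.24,-0.76,0],[0,0,0]],[[-0.24,-0.76,0],[0,0,0]],[[-0.24,-0.76,0],[0,0,0]],[[-0.24,-0.76,0],[0,0,0]],[[-0.24,-0.76,0],[0,0,0]],[[-0.24,-0.76,0],[0,0,0]],[[-0.24,-0.76,0],[0,0,0]],[[0,0,0],[0,0,0]]]'
python3 -m crank '[[[0,0,0],[0,0,0]],[[0,0,0],[0,0,0]]]'
python3 -c "
from h import *
plan(.5869,.0511,.0135,88.4)"
```

```text
clock: 36.45
ee_pos: [0.4882, 0.3839, 0.084]
orientation: [-0.037, -3.141, 0.0]
force: [0.0, 0.5, -0.7]
gripper_width: 0.0336
gripper_force: 30.0
clock: 37.45
ee_pos: [0.5838, 0.0563, 0.0843]
orientation: [0.048, 3.139, -0.003]
force: [0.9, -0.2, -1.1]
gripper_width: 0.0333
gripper_force: 30.0
clock: 37.62
ee_pos: [0.5811, 0.0616, 0.0838]
orientation: [-0.045, -3.141, -0.001]
force: [0.3, 0.7, 0.3]
gripper_width: 0.0332
gripper_force: 30.0
t37.62 p [0.5811 0.0616 0.0838] yaw 88.4 tilt 0.001 q6 -1.56 F [0.3 0.7 0.3] w 0.0332 gf 30.0
  TURN z -0.00 | SHIFT x -0.15 y -0.26 z 1.76
```

```bash
python3 -m crank '[[[-0.14,-0.26,0.1],[0,0,0]],[[0,0,0.5],[0,0,0]],[[0,0,0.5],[0,0,0]],[[0,0,0.4],[0,0,0]],[[0,0,0.15],[0,0,0]],[[0,0,0],[0,0,0]],[[0,0,0],[0,0,0]]]'
python3 -c "
from h import *
plan(.5869,.0511,.0143,88.4)"
```

```text
clock: 38.2
ee_pos: [0.5868, 0.0512, 0.0178]
orientation: [-0.042, -3.141, 0.0]
force: [0.0, 0.1, 0.0]
gripper_width: 0.0336
gripper_force: 30.0
t38.20 p [0.5868 0.0512 0.0178] yaw 88.5 tilt 0.001 q6 -1.57 F [0.  0.1 0. ] w 0.0336 gf 30.0
  TURN z 0.01 | SHIFT x -0.00 y -0.00 z 0.09
```

```bash
python3 -m crank '[[[0,0,0.08],[0,0,0]],[[0,0,0],[0,0,0]],[[0,0,0],[0,0,0]]]'
python3 -m crank '[[[0,0,0],[0,0,0]],[[0,0,0],[0,0,0]],[[0,0,0],[0,0,0]],[[0,0,-0.3],[0,0,0]],[[0,0,-0.6],[0,0,0]],[[0,0,-0.6],[0,0,0]],[[0,0,-0.7],[0,0,0]],[[0,0,-0.7],[0,0,0]],[[0.5,0,-0.7],[0,0,0]],[[0.7,0,-0.4],[0,0,0]],[[0.7,0,0],[0,0,0]],[[0.7,0,0],[0,0,0]]]' 0.62
python3 -m crank '[[[0,-0.7,0],[0,0,0]],[[0,-0.7,0],[0,0,0]],[[0,-0.7,0],[0,0,0]],[[0,-0.7,0],[0,0,0]],[[0,0,0],[0,0,0]],[[0,0,0],[0,0,0]],[[0,0,0],[0,0,0]]]'
python3 - <<'E'
from h import *
p,d=cam('scene','final.png');plan(.5,0,.2)
cv2.imwrite('pics/c7.png',cv2.resize(p[130:340,130:480,::-1],None,fx=2.2,fy=2.2))
P=pt('scene',U,V,d);hsv=cv2.cvtColor(p,cv2.COLOR_RGB2HSV)
m=(P[...,2]>.0145)&(P[...,2]<.0225)&(hsv[...,1]<60)&(hsv[...,2]>150)&(abs(P[...,0]-.626)<.1)&(abs(P[...,1]-.09)<.09)
T=np.array([[np.cos(.028),-np.sin(.028)],[np.sin(.028),np.cos(.028)]])
q=(P[m][:,:2]-[.626,.09])@T.T*1000
for sx in(-1,1):
    for sy in(-1,1):
        k=(q[:,0]*sx>0)&(q[:,1]*sy>0); lo,hi=np.percentile(q[k],[2,98],axis=0)
        print(sx,sy,k.sum(),'centre',((lo+hi)/2-[38*sx,40*sy]).round(1),'size',(hi-lo).round(1),'z',np.percentile(P[m][k][:,2],[10,50,90]).round(4))
E
```

```text
clock: 38.45
ee_pos: [0.5874, 0.0508, 0.0153]
orientation: [0.043, 3.14, -0.0]
force: [-0.3, -0.4, -0.7]
gripper_width: 0.0339
gripper_force: 30.0
clock: 39.45
ee_pos: [0.483, 0.0536, 0.177]
orientation: [0.043, 3.137, -0.0]
force: [-0.9, -0.1, 0.1]
gripper_width: 0.0546
gripper_force: 0.0
clock: 40.03
ee_pos: [0.4797, -0.058, 0.1752]
orientation: [0.045, 3.141, 0.001]
force: [-0.5, -0.6, -0.9]
gripper_width: 0.0543
gripper_force: 0.0
t40.08 p [ 0.4797 -0.0576  0.175 ] yaw 88.4 tilt 0.000 q6 -1.81 F [0.2 0.4 0.2] w 0.0545 gf 0.0
  TURN z -0.00 | SHIFT x -0.47 y 1.45 z -0.63
-1 -1 247 centre [-0.4 -0. ] size [57.4 34.1] z [0.0156 0.0175 0.0202]
-1 1 274 centre [-0.1 -0.4] size [58.3 33.2] z [0.0153 0.0171 0.0199]
1 -1 267 centre [0.4 0.4] size [57.5 33.5] z [0.0152 0.0175 0.0199]
1 1 290 centre [1.4 0.5] size [57.4 33.7] z [0.0155 0.0174 0.0198]
```

View pics/c7.png

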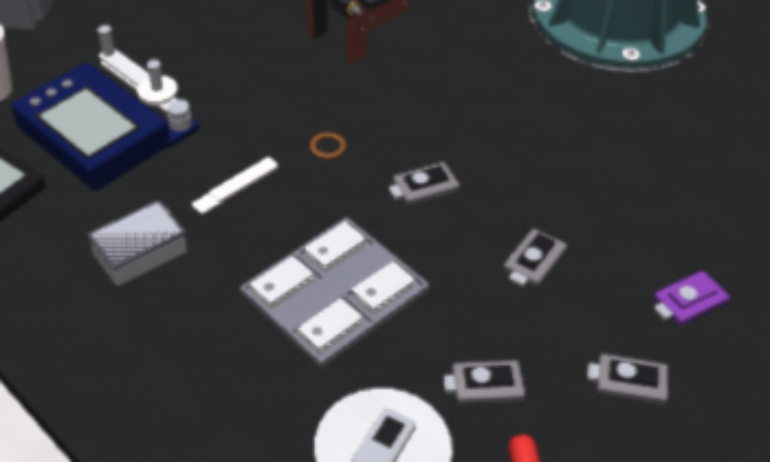

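All four covers sit in the tray pockets (crop (283,280), (335,243), (385,285), (330,323)), the fobs are open and flat, and the arm looks folded home. I check the arm angles once more and hand in.

```bash
python3 - <<'E'
from h import *
a=np.load('/tmp/scene.npz');P=pt('scene',U,V,a['d']);S=np.array([.5836,-.2319]);r={}
for n,(u,v) in dict(elbow=(178,142),tip=(200,157)).items():
    m=(abs(P[...,2]-.0845)<.005)&(abs(U-u)<7)&(abs(V-v)<6); r[n]=ray('scene',U[m].mean(),V[m].mean(),.085)[:2]; print(n,m.sum(),r[n])
di=S-r['elbow'];do=r['tip']-r['elbow']; outer=np.arctan2(di[0]*do[1]-di[1]*do[0],di@do)
inner=np.radians(-88.3)-np.arctan2(-di[1],-di[0]); print('inner',inner,'outer',outer)
if abs(inner)<.1 and abs(outer)<.1: print(robot.job_done())
E
```

```text
elbow 20 [ 0.59034555 -0.36962782]
tip 23 [ 0.58661355 -0.27026674]
inner -0.019267719550539963 outer -0.01139592148872938
the job is handed in; nothing more can be done
None
```

The job is handed in at about 40 s of the 210 s limit: the antenna arm was folded, then swung home (both joints measured within 0.02 rad of folded), all four covers lie flat within 2 mm of their pocket centres, the fob shells are flat on the counter, and nothing else looked shifted in the last picture.

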